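Put the washed rail-planter hardware away

TASK

Put the washed rail-planter hardware away: thread the three collars down the post of the stand one after another, the wide one first, then the middle one, then the narrow one, each fully home. Hang every blue saddle bracket over the rail, between its posts, so that it straddles the bar with one leg on either side and hangs upright and still; the collars and the brackets may be done in either order or mixed. Leave the green pot and the trowel where they are.

Things in the scene. Friction and masses are not known exactly. Their poses are not given: they have to be found in the camera images.
- rail: Fixed drip rail: a round steel bar of diameter 16 mm, level, along the rail's own y, its centre 130 mm above the counter, on two slim posts at its ends 380 mm apart. Origin on the counter midway between the posts. Place and yaw (within 0.1 rad of the robot's y) vary.
- stand: Fixed storage stand: a dark round base of diameter 110 mm, 8 mm thick, with an upright aluminium post at its centre, diameter 18 mm, whose tapered tip is 62 mm above the counter (54 mm above the base). Origin on the counter at the post's axis, z up.
- collar_wide: Wide terracotta-coloured pot collar: a flat ring of outer diameter 64 mm, hole 26 mm, 18 mm high, about 70 g, lying flat on the counter at the start. Origin at the centre of its underside, z up.
- collar_middle: Middle-sized green plastic pot collar: a flat ring of outer diameter 54 mm, hole 26 mm, 18 mm high, about 50 g, lying flat on the counter at the start. Origin at the centre of its underside, z up.
- collar_narrow: Narrow brass pot collar: a flat ring of outer diameter 44 mm, hole 26 mm, 18 mm high, about 40 g, lying flat on the counter at the start. Origin at the centre of its underside, z up.
- bracket1: Blue saddle bracket, rigid 4 mm strip 55 mm wide (own y), 180 g: an inverted U, at first on its feet, yaw within 0.5. Legs 48 mm over the outside, 40 inside (own x); ridged crown, top 79 mm above the feet, which turn out to 84 mm overall with 12 mm lips. Origin midway between the legs at the feet's underside, z to the crown; hung, it is 66 mm below the bar's centre. 3 to 5 present (None: absent).
- bracket2: Blue saddle bracket, rigid 4 mm strip 55 mm wide (own y), 180 g: an inverted U, at first on its feet, yaw within 0.5. Legs 48 mm over the outside, 40 inside (own x); ridged crown, top 79 mm above the feet, which turn out to 84 mm overall with 12 mm lips. Origin midway between the legs at the feet's underside, z to the crown; hung, it is 66 mm below the bar's centre. 3 to 5 present (None: absent).
- bracket3: Blue saddle bracket, rigid 4 mm strip 55 mm wide (own y), 180 g: an inverted U, at first on its feet, yaw within 0.5. Legs 48 mm over the outside, 40 inside (own x); ridged crown, top 79 mm above the feet, which turn out to 84 mm overall with 12 mm lips. Origin midway between the legs at the feet's underside, z to the crown; hung, it is 66 mm below the bar's centre. 3 to 5 present (None: absent).
- bracket4: Blue saddle bracket, rigid 4 mm strip 55 mm wide (own y), 180 g: an inverted U, at first on its feet, yaw within 0.5. Legs 48 mm over the outside, 40 inside (own x); ridged crown, top 79 mm above the feet, which turn out to 84 mm overall with 12 mm lips. Origin midway between the legs at the feet's underside, z to the crown; hung, it is 66 mm below the bar's centre. 3 to 5 present (None: absent).
- bracket5: Blue saddle bracket, rigid 4 mm strip 55 mm wide (own y), 180 g: an inverted U, at first on its feet, yaw within 0.5. Legs 48 mm over the outside, 40 inside (own x); ridged crown, top 79 mm above the feet, which turn out to 84 mm overall with 12 mm lips. Origin midway between the legs at the feet's underside, z to the crown; hung, it is 66 mm below the bar's centre. 3 to 5 present (None: absent).
- pot: Bystander: green glazed pot, 110 mm across, 100 mm high, open. Origin at the centre of its underside.
- trowel: Bystander: aluminium trowel lying flat with a wooden handle, 300 mm long, up to 28 mm high. Origin under the rear edge of the blade; blade to +x, handle to -x.
There are look-alikes about, which are no part of the job. Leave any yellow look-alike of the bracket3 alone. What is shaped like the stand but purple is not meant.

How it is judged:
By the outcome, as a careful person would: the job done as asked, in the order asked, and still so for the second after the job is handed in, with the robot touching nothing.
Of bracket1, bracket2, bracket3, bracket4, bracket5 only 3 to 5 are there at a start; the rules pass over those that are not, and their reading is None.
At some moment in a run one of collar_wide, collar_middle, collar_narrow, bracket1, bracket2, bracket3, bracket4, bracket5 may be knocked a few centimetres aside while the robot is not near it.
It also fails if it takes over 210 s, if anything falls off the work surface, if the arm or the gripper's body presses on something with over 40 N, if the wrist force passes 120 N, or if a joint passes its speed limit or range.

ROBOT

A 6-joint arm with a two-finger parallel gripper is mounted at the origin on the work surface. World frame = base frame: x ahead of the robot, y to its left, z up, the work surface at z = 0. Lengths are in m, angles in rad, forces in N, time in s.
With the tool pointing down it reaches from about 0.25 to 0.725 m from the base axis. Payload 4 kg.
Tool frame: the origin (TCP) lies at the centre of the arm's flange, where the gripper is bolted on; the fingertips stand 173 mm ahead of it and the grasp point (between the pads) lies 155 mm ahead of it; z points along the fingers, y is the line along which they close (so a half turn about z gives the same grasp; the last joint's range is limited). The gripper opens to 85 mm and grips with 20 to 120 N. Pads are 22 mm wide; open, the fingers measure 114 mm over their backs; the gripper's body (76 mm by 85 mm) begins 54 mm behind the grasp point. The pads swing forward as they close: fully open they stand 13 mm farther back than shut.
Start: joints at [1.346, 0.241, 0.005, 1.335, 0, 1.571], TCP at [0.111, 0.487, 0.405] pointing down, gripper open.
Joint ranges: [-2.72, 2.72], [-1.05, 1.87], [-1.09, 1.28], [-1.99, 2.15], [-1.42, 1.44], [-3.14, 3.14]. Speed limits (rad/s): [2.79, 2.79, 3.14, 3.14, 3.14, 3.14].

INTERFACE

Orientations are given as a unit quaternion [w, x, y, z].
In Python, from plant import sense, get_image, camera_model, sign_off gives the robot as it stands.
- The arm moves only by the tool jog_arm, never from a script. Its argument "moves" is a list of rows, each an object with "linear": the shift along the tool's x, y, z in m, a list of three; "angular": the turn, a rotation vector about the tool's x, y, z in degrees, a list of three. In form: [{"linear": [x, y, z], "angular": [ax, ay, az]}, ...]. A call has exactly 10 rows; each row shifts and turns the commanded pose from where the row before left it, along the tool's axes as they then stand; what a row does not reach is not made up. A row lasts 1/12 s, in which the tool goes at most 41.7 mm and 7.16 degrees, less where a joint would pass 70% of its speed; a pose out of reach is approached as far as the arm can. A call is refused whole if a number of a shift passes 0.0417 or a number of a turn 7.16, either way. A call with a gripper value outside its range is refused whole. "hand" is the opening, from 0 (shut) to 1 (fully open), set as the call begins (left out, the last holds). The fingers move at their own pace and stop on an object; "newtons" is the grip in N (left out, the last holds). Time passes only in rows, so rows that do not move let the fingers close, or fill a call up. It gives the time, the measured TCP pose, the force, the opening and the grip force at its end, in the units of the state.
- sense(): the state, without advancing time (a new reading comes with each control period).
- get_image(name): name is "scene" or "top"; returns the picture (420x560x3 uint8, red, green, blue); there is no depth.
- camera_model(name): a dict with "mtx" (3x3 intrinsics, pixels), "position" and "attitude" of the camera in the world. Camera axes: x right, y down, z forward; pixel columns grow to the right and rows downward; lengths in m; the calibration is good to about 2 mm. A picture is of the moment at which its call begins. camera_model takes no time and is no camera call.
- sign_off(): hands the job in; it is judged then, once.
The state is a dict: "clock": time; "q": joint angles; "dq": joint speeds; "joint_efforts": joint torques, N m; "eef_pos": TCP position; "orientation": TCP orientation; "wrist_force": force on the tool from outside, world axes, zero at the start; "torque": the same for the moment, N m; "finger_gap": finger opening in m; "finger_force": force on a finger pad.
Only numpy, scipy, OpenCV 4.12 (cv2) and the standard library are available. Lean on these libraries where they do the work, as an engineer would, in place of code of your own. Each camera call takes 0.05 s, during which the arm holds its last target. There are 200 camera calls.

## Working session

There is one attempt and no reset: what is moved stays moved. The work goes in short steps, Python scripts to look and compute and a tool call to move; the robot and the scene stay as the last step left them, time stands still between calls to the robot, and variables do not carry over. Pictures are saved under pics/ and viewed, at most 14 in all, crops included, and the job is handed in when it is done.

Besides the shell and the picture viewer there is one more tool, called after "Request:" as name(argument=value, ...) on one line, values as JSON. jog_arm: Moves the arm, as the interface text tells. Its arguments: {"type":"object","properties":{"moves":{"type":"array","items":{"type":"object","properties":{"linear":{"type":"array","items":{"type":"number"}},"angular":{"type":"array","items":{"type":"number"}}}}},"hand":{"type":"number"},"newtons":{"type":"number"}},"required":["moves"]}

```bash
ls; mkdir -p pics; python3 - <<'E'
from plant import *
import cv2
for n in("scene","top"):
    cv2.imwrite(f"pics/{n}0.png",cv2.resize(get_image(n)[:,:,::-1],(800,600),interpolation=cv2.INTER_CUBIC)); print(camera_model(n))
print(sense())
E
```

```text
pics
{'mtx': array([[401.60235388,   0.        , 277.33048311],
       [  0.        , 401.60235388, 205.72628917],
       [  0.        ,   0.        ,   1.        ]]), 'position': array([0.8062022 , 0.51945525, 0.69119842]), 'attitude': array([-0.08557869,  0.23404152,  0.901335  , -0.35425425])}
{'mtx': array([[534.98296588,   0.        , 288.10629088],
       [  0.        , 534.98296588, 204.2713104 ],
       [  0.        ,   0.        ,   1.        ]]), 'position': array([ 0.41950977, -0.01993601,  1.41158024]), 'attitude': array([ 0.02307604, -0.7031371 ,  0.71018236, -0.02658434])}
{'clock': 0.1, 'q': array([1.34599026e+00, 2.41318607e-01, 3.89013924e-03, 1.33516418e+00,
       3.36144916e-05, 1.57080102e+00]), 'dq': array([-9.55819263e-04, -2.18680965e-03,  3.37226915e-03,  8.16661135e-04,
        7.24493850e-04,  6.68995741e-05]), 'joint_efforts': array([-4.19856788e-04, -3.73138154e+01,  2.53009969e+01,  1.08571211e-02,
       -1.51632963e-05, -1.65089335e-05]), 'eef_pos': array([0.1114044 , 0.487201  , 0.40392308]), 'orientation': array([-1.17442476e-04,  1.12168791e-01,  9.93688762e-01, -8.90606561e-04]), 'wrist_force': array([-0.52172646,  1.14181204,  0.7200826 ]), 'torque': array([ 0.02301873, -0.03732631, -0.01879429]), 'finger_force': 0.0, 'finger_gap': 0.08512377485529206}
```

View pics/top0.png

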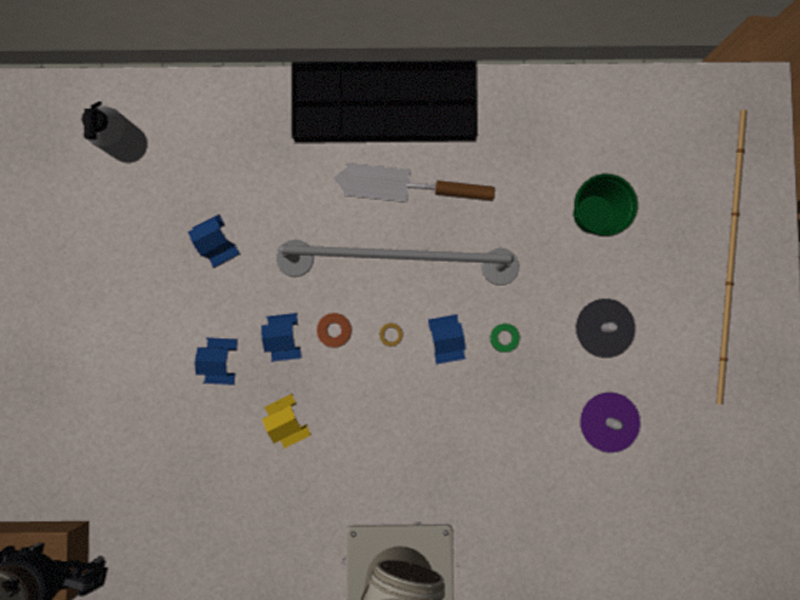

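View pics/scene0.png

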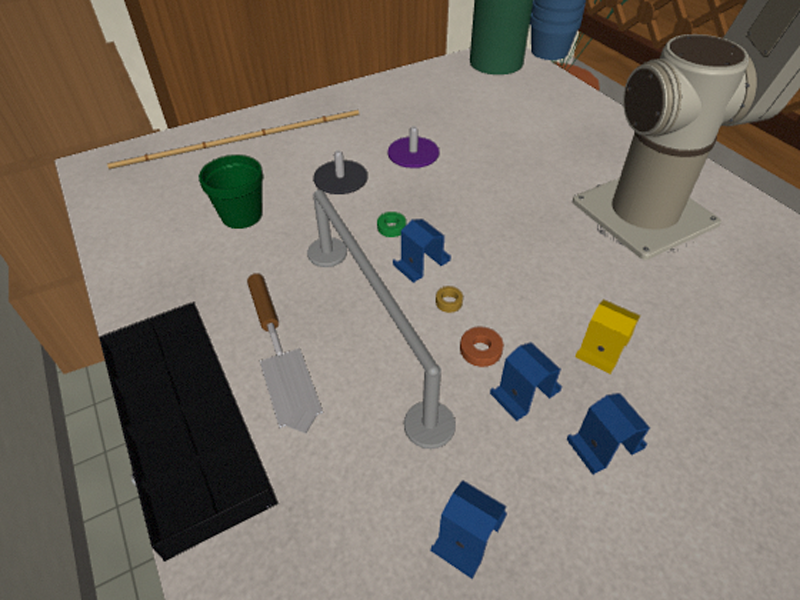

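Top view (800x600 px): blue brackets at (213,240), (216,362), (281,337) and (447,339), so four are present. The collars are terracotta (334,330), brass (391,335) and green ring (505,338).

- **Rail:** (287,250) to (510,259).
- **Stand candidates:** dark at (606,327), which is wanted; purple at (610,422), which is not.
- **Bracket look-alike:** yellow at (285,420), not wanted.
- **Other things that could confuse:** the green pot at (605,205) against the green collar, which is the small ring.

```bash
cat > h.py <<'E'
import numpy as np, cv2
from plant import *
from scipy.spatial.transform import Rotation as R
from scipy.optimize import minimize
CM={n:camera_model(n) for n in("scene","top")}
def proj(n,P):
    c=CM[n]; q=c["attitude"]; r=R.from_quat([q[1],q[2],q[3],q[0]])
    p=r.inv().apply(np.atleast_2d(P)-c["position"])@c["mtx"].T
    return p[:,:2]/p[:,2:]
def back(n,uv,z):
    c=CM[n]; q=c["attitude"]; r=R.from_quat([q[1],q[2],q[3],q[0]])
    d=r.apply(np.linalg.inv(c["mtx"])@[uv[0],uv[1],1]); p=c["position"]
    return p+d*(z-p[2])/d[2]
S=4
def ring(r,z,n=40):
    t=np.linspace(0,2*np.pi,n); return np.c_[r*np.cos(t),r*np.sin(t),0*t+z]
def strips(pts,w=.0275):
    return [np.array([[a[0],-w,a[1]],[a[0],w,a[1]],[b[0],w,b[1]],[b[0],-w,b[1]]]) for a,b in zip(pts,pts[1:])]
BR=strips([(-.042,.012),(-.042,0),(-.024,0),(-.024,.067),(0,.079),(.024,.067),(.024,0),(.042,0),(.042,.012)])
def cyl(r,h,z0=0): return [np.r_[ring(r,z0),ring(r,z0+h)]]
def draw(n,parts,x,y,yaw,z=0):
    m=np.zeros((420*S,560*S),np.uint8); M=R.from_euler('z',yaw)
    for p in parts:
        uv=(proj(n,M.apply(p)+[x,y,z])+.5)*S
        cv2.fillConvexPoly(m,cv2.convexHull(uv.astype(np.float32)).astype(np.int32),1)
    return m
def blobs(n,im,f,amin=60):
    h=cv2.cvtColor(im,cv2.COLOR_RGB2HSV).astype(int); m=f(h).astype(np.uint8)
    k,l,s,c=cv2.connectedComponentsWithStats(m); return [(l==i,c[i],s[i,4]) for i in range(1,k) if s[i,4]>amin]
def big(m):
    m=cv2.resize(m.astype(np.uint8)*255,None,fx=S,fy=S,interpolation=cv2.INTER_LINEAR)
    m=(m>127).astype(np.uint8); c,_=cv2.findContours(m,0,2); cv2.drawContours(m,c,-1,1,-1); return m
def fit(masks,parts,x0,z=0,yaw=True):
    """masks: {cam: mask}; returns x,y,yaw, cost (1-IoU)"""
    B={n:big(m) for n,m in masks.items()}
    def f(p):
        e=0
        for n,b in B.items():
            d=draw(n,parts,p[0],p[1],p[2]*10 if yaw else 0,z); e+=1-(d&b).sum()/(d|b).sum()
        return e/len(B)
    best=None
    for a in((-.3,0,.3) if yaw else (0,)):
        s=np.array([[x0[0],x0[1],a/10]]*4); s[1,0]+=.01; s[2,1]+=.01; s[3,2]+=.02
        r=minimize(f,s[0],method='Nelder-Mead',options=dict(initial_simplex=s,xatol=1e-4,fatol=1e-4,maxiter=120))
        if best is None or r.fun<best.fun: best=r
    return np.round([best.x[0],best.x[1],best.x[2]*10,best.fun],4)
hs=lambda a,b,smin=90,vmin=40:(lambda h:(h[...,0]>=a)&(h[...,0]<=b)&(h[...,1]>smin)&(h[...,2]>vmin))
COL=dict(wide=(hs(2,11),.032),narrow=(hs(14,24),.022),middle=(hs(55,80),.027))
E
python3 - <<'E'
from h import *
im=get_image("top")
for m,c,a in blobs("top",im,hs(100,125)):
    if c[1]>300 or c[1]<120: continue
    print("bracket",c.round(1),a,fit({"top":m},BR,back("top",c,.05)))
for k,(f,r) in COL.items():
    for m,c,a in blobs("top",im,f,40):
        if 200<c[1]<260 and a<500 and 200<c[0]<380: print(k,c.round(1),a,fit({"top":m},cyl(r,.018),back("top",c,.009),yaw=False))
h=lambda h:(h[...,2]<75)
for m,c,a in blobs("top",im,h,300):
    if 390<c[0]<460 and 200<c[1]<260: print("stand",c,a,fit({"top":m},cyl(.055,.008),back("top",c,.008),yaw=False))
cr=im[125:290,120:460]
cv2.imwrite("pics/c1.png",cv2.resize(cr[:,:,::-1],None,fx=2.35,fy=2.35,interpolation=cv2.INTER_CUBIC))
E
```

```text
bracket [145.  164.6] 436 [0.6164 0.3339 0.473  0.4107]
bracket [156.3 178.9] 143 [ 0.5764  0.3101 -0.3618  0.7962]
bracket [195.9 235.8] 658 [0.4388 0.2088 0.0966 0.087 ]
bracket [313.  236.8] 644 [ 0.4317 -0.0903  0.1864  0.0869]
bracket [150.3 252.1] 664 [ 0.3959  0.3249 -0.0635  0.0945]
wide [233.3 230.7] 367 [0.4507 0.1158 0.0953 0.087 ]
narrow [273.1 233.8] 123 [0.4411 0.0122 0.0942 0.1067]
middle [353.1 236.1] 224 [ 0.4334 -0.1966  0.0294  0.1317]
stand [423.33465819 229.25834658] 1258 [ 0.449  -0.3816  0.0383  0.0667]
```

View pics/c1.png

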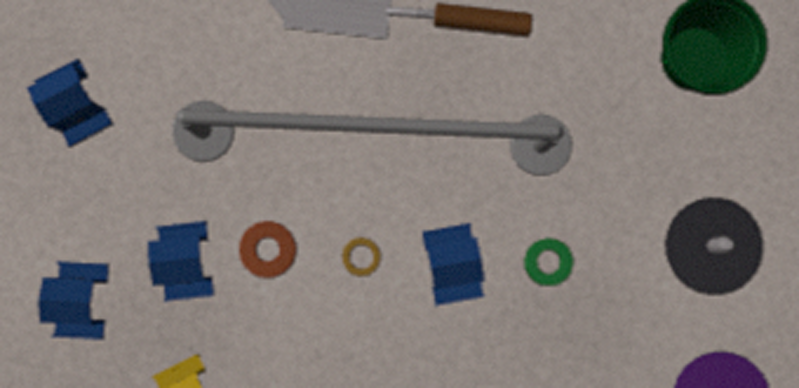

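The crop confirms four blue brackets, three collars and the dark stand with its post at crop (720,244). The bar's ends are at crop (183,118) and (556,132).

```bash
python3 - <<'E'
from h import *
im=get_image("top"); sc=get_image("scene")
print("post tip crop px",(proj("top",[[.449,-.3816,.062],[.449,-.3816,.008]])-[120,125])*2.35)
a=back("top",np.array([183,118])/2.35+[120,125],.13);b=back("top",np.array([556,132])/2.35+[120,125],.13)
print("rail",a,b,np.linalg.norm(a-b),(a+b)/2,"yaw",np.arctan2(-(a-b)[0],(a-b)[1]))
M=[(m,c) for m,c,n in blobs("top",im,hs(98,130,90,15),200) if 120<c[1]<300]
Q=[(m,c) for m,c,n in blobs("scene",sc,hs(98,130,90,15),400) if c[1]>130]
for m,c in M:
    r=fit({"top":m},BR,back("top",c,.05)); u=proj("scene",[[r[0],r[1],.04]])[0]
    q=min(Q,key=lambda t:np.linalg.norm(t[1]-u))[0]
    print(c.round(),r,"both",fit({"top":m,"scene":q},BR,r), "scene",fit({"scene":q},BR,r))
for k,z in(("wide",(.4507,.1158)),("narrow",(.4411,.0122)),("middle",(.4334,-.1966))):
    f,rad=COL[k];u=proj("scene",[[*z,.009]])[0]
    B=blobs("scene",sc,f,40); q=min(B,key=lambda t:np.linalg.norm(t[1]-u))
    print(k,q[2],fit({"scene":q[0]},cyl(rad,.018),z,yaw=False))
print(sense()["clock"])
E
```

```text
post tip crop px [[725.70934776 243.83101591]
 [712.80118408 245.01819949]]
rail [0.58194905 0.18988404 0.13      ] [ 0.56384595 -0.1923923   0.13      ] 0.38270475181349034 [ 0.5728975  -0.00125413  0.13      ] yaw -0.04732067890333547
[148. 169.] [0.6164 0.3334 0.4783 0.0974] both [0.6165 0.3349 0.4826 0.0718] scene [0.6163 0.3351 0.4746 0.0357]
[196. 236.] [0.4387 0.2087 0.0927 0.0858] both [0.4377 0.21   0.1196 0.0755] scene [0.4383 0.2103 0.1208 0.0522]
[313. 237.] [ 0.4323 -0.0902  0.167   0.0897] both [ 0.4306 -0.089   0.1804  0.0878] scene [ 0.4319 -0.0869  0.1936  0.0666]
[150. 252.] [ 0.396   0.3249 -0.0641  0.0924] both [ 0.3957  0.3255 -0.0612  0.0735] scene [ 0.3954  0.3261 -0.0472  0.0431]
wide 634 [0.4501 0.1172 0.0983 0.0763]
narrow 256 [0.4403 0.0133 0.0321 0.1197]
middle 267 [ 0.4341 -0.1952  0.072   0.165 ]
0.25
```

```bash
cat >> h.py <<'E'
def tgt(phi):  # tool down, tool y at world angle phi
    y=np.array([np.cos(phi),np.sin(phi),0]); z=np.array([0,0,-1.]); return R.from_matrix(np.c_[np.cross(y,z),y,z])
def plan(*W):
    """W: (x,y,z,phi) waypoints; prints turn (deg, tool) first, then shift in turned tool frame"""
    s=sense(); p=s["eef_pos"]; q=s["orientation"]; r=R.from_quat([q[1],q[2],q[3],q[0]])
    print("t %.2f at"%s["clock"],p.round(4),"F",s["wrist_force"].round(1),"gap %.4f"%s["finger_gap"],"grip",round(float(s["finger_force"]),1))
    for w in W:
        t=tgt(w[3]); d=t.inv().apply(np.array(w[:3])-p)*1000
        print("->",np.round(w,4),"turn",np.degrees((r.inv()*t).as_rotvec()).round(2),"shift mm",d.round(1),"|%.0f|"%np.linalg.norm(d))
        p=np.array(w[:3]); r=t
def locate(kind,near,cams=("top","scene"),rad=.07):
    out=[]
    for n in cams:
        im=get_image(n); f,parts,h=(hs(98,130,90,15),BR,.045) if kind=="bracket" else (COL[kind][0],cyl(COL[kind][1],.018),.009)
        B=[b for b in blobs(n,im,f,40) if np.linalg.norm((back(n,b[1],h)-[*near,h])[:2])<rad]
        if not B: print(n,"none"); continue
        b=min(B,key=lambda b:np.linalg.norm((back(n,b[1],h)-[*near,h])[:2]))
        out.append(fit({n:b[0]},parts,back(n,b[1],h),yaw=kind=="bracket")); print(kind,n,b[2],out[-1])
    return np.mean(out,0)
STAND=(.449,-.381)
E
python3 - <<'E'
from h import *
plan((.4505,.1163,.30,0),(.4505,.1163,.177,0))
E
```

```text
t 0.25 at [0.1114 0.4873 0.4043] F [-0.4  0.4  0.8] gap 0.0854 grip 0.0
-> [0.4505 0.1163 0.3    0.    ] turn [-5.000e-02  4.000e-02  7.712e+01] shift mm [-371.   339.1  104.3] |513|
-> [0.4505 0.1163 0.177  0.    ] turn [0. 0. 0.] shift mm [  0.   0. 123.] |123|
```

Request:
jog_arm(moves=[{"angular": [0,0,7]},{"angular": [0,0,7]},{"angular": [0,0,7]},{"angular": [0,0,7]},{"angular": [0,0,7]},{"angular": [0,0,7]},{"angular": [0,0,7]},{"angular": [0,0,7]},{"angular": [0,0,7]},{"angular": [0,0,7]}], hand=1, newtons=40)

```text
invalid input
```

Request:
jog_arm(moves=[{"angular": [0,0,7.12]},{"linear": [-0.0206,0.0188,0.0058]},{"linear": [-0.0206,0.0188,0.0058]},{"linear": [-0.0206,0.0188,0.0058]},{"linear": [-0.0206,0.0188,0.0058]},{"linear": [-0.0206,0.0188,0.0058]},{"linear": [-0.0206,0.0188,0.0058]},{"linear": [-0.0206,0.0188,0.0058]},{"linear": [-0.0206,0.0188,0.0058]},{"linear": [-0.0206,0.0188,0.0058]}])

```text
invalid input
```

Request:
jog_arm(moves=[{"linear": [-0.0206,0.0188,0.0058]},{"linear": [-0.0206,0.0188,0.0058]},{"linear": [-0.0206,0.0188,0.0058]},{"linear": [-0.0206,0.0188,0.0058]},{"linear": [-0.0206,0.0188,0.0058]},{"linear": [-0.0206,0.0188,0.0058]},{"linear": [-0.0206,0.0188,0.0058]},{"linear": [-0.0206,0.0188,0.0058]},{"linear": [-0.0206,0.0188,0.0058]},{"linear": [0,0,0]}])

```text
invalid input
```

```bash
python3 - <<'E'
from h import *
w=locate("wide",(.4505,.1163))
plan((.4505,.1163,.177,0))
E
```

```text
wide top 369 [0.4507 0.1162 0.2104 0.0816]
wide scene 633 [0.4492 0.117  0.1021 0.0768]
t 0.35 at [0.1114 0.4874 0.4045] F [-0.  -0.4 -0.5] gap 0.0854 grip 0.0
-> [0.4505 0.1163 0.177  0.    ] turn [-3.000e-02  2.000e-02  7.712e+01] shift mm [-371.1  339.1  227.5] |552|
```

Request:
jog_arm(moves=[{"linear": [0,0,0],"angular": [0,0,7]},{"linear": [0,0,0],"angular": [0,0,7]},{"linear": [0,0,0],"angular": [0,0,7]},{"linear": [0,0,0],"angular": [0,0,7]},{"linear": [0,0,0],"angular": [0,0,7]},{"linear": [0,0,0],"angular": [0,0,7]},{"linear": [0,0,0],"angular": [0,0,7]},{"linear": [0,0,0],"angular": [0,0,7]},{"linear": [0,0,0],"angular": [0,0,7]},{"linear": [0,0,0],"angular": [0,0,7]}], hand=1, newtons=40)

```text
clock: 1.18
eef_pos: [0.1115, 0.4874, 0.4047]
orientation: [0.0, 0.664, 0.748, -0.0]
wrist_force: [0.7, 0.9, 0.4]
finger_gap: 0.0854
finger_force: 0.0
```

Request:
jog_arm(moves=[{"linear": [0,0,0],"angular": [0,0,7.12]},{"linear": [-0.0206,0.0188,0.0058],"angular": [0,0,0]},{"linear": [-0.0206,0.0188,0.0058],"angular": [0,0,0]},{"linear": [-0.0206,0.0188,0.0058],"angular": [0,0,0]},{"linear": [-0.0206,0.0188,0.0058],"angular": [0,0,0]},{"linear": [-0.0206,0.0188,0.0058],"angular": [0,0,0]},{"linear": [-0.0206,0.0188,0.0058],"angular": [0,0,0]},{"linear": [-0.0206,0.0188,0.0058],"angular": [0,0,0]},{"linear": [-0.0206,0.0188,0.0058],"angular": [0,0,0]},{"linear": [-0.0206,0.0188,0.0058],"angular": [0,0,0]}])

```text
clock: 2.02
eef_pos: [0.2813, 0.3009, 0.3524]
orientation: [0.0, 0.707, 0.707, 0.0]
wrist_force: [0.9, -0.4, -0.4]
finger_gap: 0.0855
finger_force: 0.0
```

Request:
jog_arm(moves=[{"linear": [-0.0206,0.0188,0.0058],"angular": [0,0,0]},{"linear": [-0.0206,0.0188,0.0058],"angular": [0,0,0]},{"linear": [-0.0206,0.0188,0.0058],"angular": [0,0,0]},{"linear": [-0.0206,0.0188,0.0058],"angular": [0,0,0]},{"linear": [-0.0206,0.0188,0.0058],"angular": [0,0,0]},{"linear": [-0.0206,0.0188,0.0058],"angular": [0,0,0]},{"linear": [-0.0206,0.0188,0.0058],"angular": [0,0,0]},{"linear": [-0.0206,0.0188,0.0058],"angular": [0,0,0]},{"linear": [-0.0206,0.0188,0.0058],"angular": [0,0,0]},{"linear": [0,0,0],"angular": [0,0,0]}])

```text
clock: 2.85
eef_pos: [0.4523, 0.1138, 0.2995]
orientation: [0.001, 0.709, 0.705, -0.0]
wrist_force: [-0.5, 0.1, 0.7]
finger_gap: 0.0854
finger_force: 0.0
```

```bash
python3 - <<'E'
from h import *
plan((.4503,.1165,.176,0))
E
```

```text
t 2.85 at [0.4523 0.1138 0.2995] F [-0.5  0.1  0.7] gap 0.0854 grip 0.0
-> [0.4503 0.1165 0.176  0.    ] turn [ 0.07  0.09 -0.29] shift mm [  2.7  -2.  123.5] |124|
```

Request:
jog_arm(moves=[{"linear": [0,0,0.02],"angular": [0,0,0]},{"linear": [0,0,0.02],"angular": [0,0,0]},{"linear": [0,0,0.02],"angular": [0,0,0]},{"linear": [0,0,0.02],"angular": [0,0,0]},{"linear": [0,0,0.015],"angular": [0,0,0]},{"linear": [0,0,0.01],"angular": [0,0,0]},{"linear": [0,0,0.01],"angular": [0,0,0]},{"linear": [0,0,0.008],"angular": [0,0,0]},{"linear": [0,0,0],"angular": [0,0,0]},{"linear": [0,0,0],"angular": [0,0,0]}])

```text
clock: 3.68
eef_pos: [0.4496, 0.1168, 0.1772]
orientation: [-0.0, 0.707, 0.707, -0.0]
wrist_force: [0.1, 1.7, -0.7]
finger_gap: 0.0851
finger_force: 0.0
```

```bash
python3 - <<'E'
from h import *
plan((.4503,.1165,.174,0))
cv2.imwrite("pics/s1.png",cv2.resize(get_image("scene")[130:330,230:480,::-1],(800,600),interpolation=cv2.INTER_CUBIC))
E
```

```text
t 3.68 at [0.4496 0.1168 0.1772] F [ 0.1  1.7 -0.7] gap 0.0851 grip 0.0
-> [0.4503 0.1165 0.174  0.    ] turn [-0.05  0.01  0.01] shift mm [-0.3  0.7  3.2] |3|
```

View pics/s1.png

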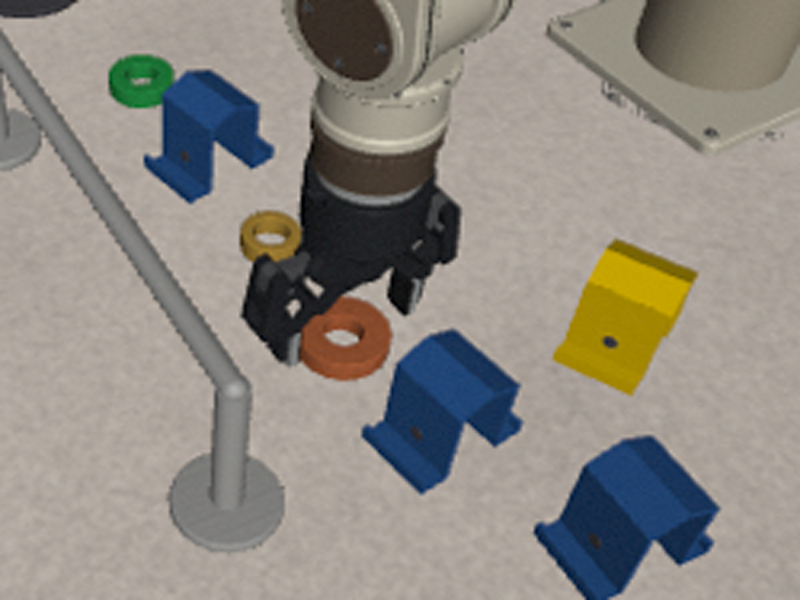

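The crop shows the open fingers straddling the terracotta ring at (345,340), with the tips clear of the counter.

Request:
jog_arm(moves=[{"linear": [0,0.0005,0.0025],"angular": [0,0,0]},{"linear": [0,0,0.0025],"angular": [0,0,0]},{"linear": [0,0,0],"angular": [0,0,0]},{"linear": [0,0,0],"angular": [0,0,0]},{"linear": [0,0,0],"angular": [0,0,0]},{"linear": [0,0,0],"angular": [0,0,0]},{"linear": [0,0,0],"angular": [0,0,0]},{"linear": [0,0,0],"angular": [0,0,0]},{"linear": [0,0,0],"angular": [0,0,0]},{"linear": [0,0,0],"angular": [0,0,0]}], hand=1)

```text
clock: 4.57
eef_pos: [0.4504, 0.1166, 0.1723]
orientation: [0.0, 0.707, 0.707, 0.0]
wrist_force: [0.3, -0.4, 0.6]
finger_gap: 0.0854
finger_force: 0.0
```

Request:
jog_arm(moves=[{"linear": [0,0,0],"angular": [0,0,0]},{"linear": [0,0,0],"angular": [0,0,0]},{"linear": [0,0,0],"angular": [0,0,0]},{"linear": [0,0,0],"angular": [0,0,0]},{"linear": [0,0,0],"angular": [0,0,0]},{"linear": [0,0,0],"angular": [0,0,0]},{"linear": [0,0,0],"angular": [0,0,0]},{"linear": [0,0,0],"angular": [0,0,0]},{"linear": [0,0,0],"angular": [0,0,0]},{"linear": [0,0,0],"angular": [0,0,0]}], hand=0, newtons=40)

```text
clock: 5.4
eef_pos: [0.4503, 0.1166, 0.173]
orientation: [0.0, 0.707, 0.707, 0.0]
wrist_force: [-2.1, -0.8, 6.1]
finger_gap: 0.0627
finger_force: 42.1
```

Request:
jog_arm(moves=[{"linear": [0,0,-0.01],"angular": [0,0,0]},{"linear": [0,0,-0.015],"angular": [0,0,0]},{"linear": [0,0,-0.02],"angular": [0,0,0]},{"linear": [0,0,-0.02],"angular": [0,0,0]},{"linear": [0,0,-0.02],"angular": [0,0,0]},{"linear": [0,0,-0.02],"angular": [0,0,0]},{"linear": [0,0,-0.02],"angular": [0,0,0]},{"linear": [0,0,-0.01],"angular": [0,0,0]},{"linear": [0,0,0],"angular": [0,0,0]},{"linear": [0,0,0],"angular": [0,0,0]}])

```text
clock: 6.23
eef_pos: [0.4504, 0.1167, 0.3075]
orientation: [0.0, 0.707, 0.707, 0.001]
wrist_force: [0.1, -0.2, -1.0]
finger_gap: 0.0627
finger_force: 43.9
```

```bash
python3 - <<'E'
from h import *
plan((*STAND,.307,0))
E
```

```text
t 6.23 at [0.4504 0.1167 0.3075] F [ 0.1 -0.2 -1. ] gap 0.0627 grip 43.9
-> [ 0.449 -0.381  0.307  0.   ] turn [ 0.06 -0.02  0.  ] shift mm [-497.7   -1.4    0.5] |498|
```

Request:
jog_arm(moves=[{"linear": [-0.012,0,0],"angular": [0,0,0]},{"linear": [-0.026,0,0],"angular": [0,0,0]},{"linear": [-0.03,0,0],"angular": [0,0,0]},{"linear": [-0.03,0,0],"angular": [0,0,0]},{"linear": [-0.03,0,0],"angular": [0,0,0]},{"linear": [-0.03,0,0],"angular": [0,0,0]},{"linear": [-0.03,0,0],"angular": [0,0,0]},{"linear": [-0.03,0,0],"angular": [0,0,0]},{"linear": [-0.03,0,0],"angular": [0,0,0]},{"linear": [-0.03,0,0],"angular": [0,0,0]}])

```text
clock: 7.07
eef_pos: [0.4495, -0.1627, 0.3056]
orientation: [-0.001, 0.707, 0.707, -0.001]
wrist_force: [1.1, 0.2, -0.7]
finger_gap: 0.0624
finger_force: 43.9
```

Request:
jog_arm(moves=[{"linear": [-0.03,0,0],"angular": [0,0,0]},{"linear": [-0.03,0,0],"angular": [0,0,0]},{"linear": [-0.03,0,0],"angular": [0,0,0]},{"linear": [-0.03,0,0],"angular": [0,0,0]},{"linear": [-0.03,0,0],"angular": [0,0,0]},{"linear": [-0.03,0,0],"angular": [0,0,0]},{"linear": [-0.03,0,0],"angular": [0,0,0]},{"linear": [-0.0097,-0.0014,0],"angular": [0,0,0]},{"linear": [0,0,0],"angular": [0,0,0]},{"linear": [0,0,0],"angular": [0,0,0]}])

```text
clock: 7.9
eef_pos: [0.4483, -0.3808, 0.3055]
orientation: [-0.002, 0.707, 0.707, 0.0]
wrist_force: [-0.5, -1.0, -1.2]
finger_gap: 0.0629
finger_force: 43.9
```

Request:
jog_arm(moves=[{"linear": [0,0,0.02],"angular": [0,0,0]},{"linear": [0,0,0.02],"angular": [0,0,0]},{"linear": [0,0,0.01],"angular": [0,0,0]},{"linear": [0,0,0.01],"angular": [0,0,0]},{"linear": [0,0,0],"angular": [0,0,0]},{"linear": [0,0,0],"angular": [0,0,0]},{"linear": [0,0,0],"angular": [0,0,0]},{"linear": [0,0,0],"angular": [0,0,0]},{"linear": [0,0,0],"angular": [0,0,0]},{"linear": [0,0,0],"angular": [0,0,0]}])

```text
clock: 8.73
eef_pos: [0.4491, -0.3813, 0.2481]
orientation: [0.001, 0.707, 0.707, 0.0]
wrist_force: [0.4, -1.0, -0.9]
finger_gap: 0.0633
finger_force: 43.9
```

```bash
python3 - <<'E'
from h import *
plan((*STAND,.1805,0))
a=cv2.resize(get_image("scene")[70:170,190:320,::-1],(780,600),interpolation=cv2.INTER_CUBIC)
cv2.imwrite("pics/s2.png",a)
print((proj("scene",[[*STAND,.062]])[0]-[190,70])*6, (proj("scene",[[*STAND,.072]])[0]-[190,70])*6)
E
```

```text
t 8.73 at [ 0.4491 -0.3813  0.2481] F [ 0.4 -1.  -0.9] gap 0.0633 grip 43.9
-> [ 0.449  -0.381   0.1805  0.    ] turn [ 0.07  0.06 -0.01] shift mm [ 0.3 -0.1 67.6] |68|
[276.84786585 214.12516359] [274.95874147 195.38806582]
```

View pics/s2.png

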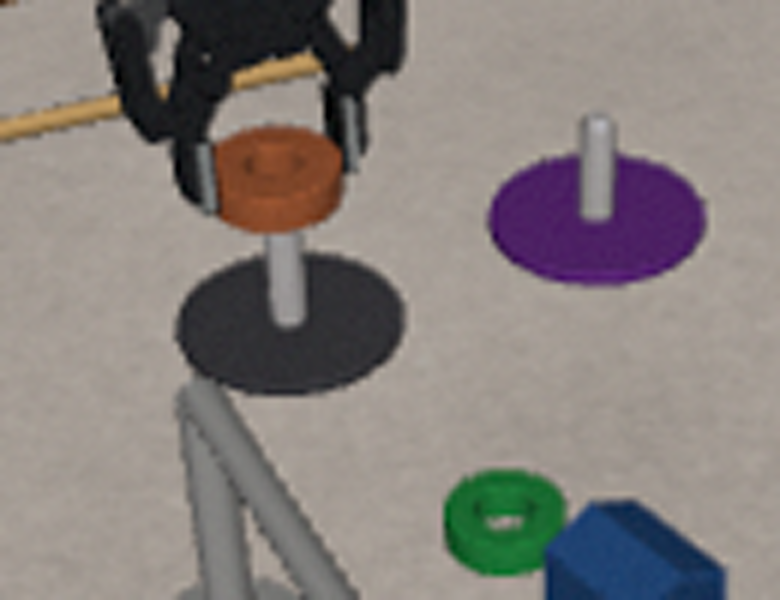

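The collar at (279,170) hangs over the dark stand's post at (285,280), and it looks centred. I'll lower it gently.

Request:
jog_arm(moves=[{"linear": [0,0,0.004],"angular": [0,0,0]},{"linear": [0,0,0.004],"angular": [0,0,0]},{"linear": [0,0,0.004],"angular": [0,0,0]},{"linear": [0,0,0.004],"angular": [0,0,0]},{"linear": [0,0,0.004],"angular": [0,0,0]},{"linear": [0,0,0.004],"angular": [0,0,0]},{"linear": [0,0,0.004],"angular": [0,0,0]},{"linear": [0,0,0],"angular": [0,0,0]},{"linear": [0,0,0],"angular": [0,0,0]},{"linear": [0,0,0],"angular": [0,0,0]}])

```text
clock: 9.62
eef_pos: [0.449, -0.3811, 0.2194]
orientation: [0.0, 0.707, 0.707, 0.0]
wrist_force: [-0.3, 0.3, -0.4]
finger_gap: 0.0626
finger_force: 43.9
```

```bash
python3 - <<'E'
from h import *
plan((*STAND,.1825,0))
E
```

```text
t 9.62 at [ 0.449  -0.3811  0.2194] F [-0.3  0.3 -0.4] gap 0.0626 grip 43.9
-> [ 0.449  -0.381   0.1825  0.    ] turn [ 0.01  0.01 -0.  ] shift mm [ 0.1 -0.  36.9] |37|
```

Free on the post. I'll lower to about 2 mm above home and release.

Request:
jog_arm(moves=[{"linear": [0,0,0.006],"angular": [0,0,0]},{"linear": [0,0,0.006],"angular": [0,0,0]},{"linear": [0,0,0.006],"angular": [0,0,0]},{"linear": [0,0,0.006],"angular": [0,0,0]},{"linear": [0,0,0.005],"angular": [0,0,0]},{"linear": [0,0,0.004],"angular": [0,0,0]},{"linear": [0,0,0.002],"angular": [0,0,0]},{"linear": [0,0,0.002],"angular": [0,0,0]},{"linear": [0,0,0],"angular": [0,0,0]},{"linear": [0,0,0],"angular": [0,0,0]}])

```text
clock: 10.45
eef_pos: [0.449, -0.3811, 0.1824]
orientation: [0.0, 0.707, 0.707, 0.0]
wrist_force: [0.0, 0.6, -1.1]
finger_gap: 0.0629
finger_force: 43.9
```

Request:
jog_arm(moves=[{"linear": [0,0,0],"angular": [0,0,0]},{"linear": [0,0,0],"angular": [0,0,0]},{"linear": [0,0,0],"angular": [0,0,0]},{"linear": [0,0,0],"angular": [0,0,0]},{"linear": [0,0,0],"angular": [0,0,0]},{"linear": [0,0,0],"angular": [0,0,0]},{"linear": [0,0,0],"angular": [0,0,0]},{"linear": [0,0,0],"angular": [0,0,0]},{"linear": [0,0,0],"angular": [0,0,0]},{"linear": [0,0,0],"angular": [0,0,0]}], hand=1)

```text
clock: 11.28
eef_pos: [0.449, -0.3811, 0.1823]
orientation: [0.0, 0.707, 0.707, 0.0]
wrist_force: [0.1, -0.6, 0.7]
finger_gap: 0.0849
finger_force: 0.0
```

Request:
jog_arm(moves=[{"linear": [0,0,-0.01],"angular": [0,0,0]},{"linear": [0,0,-0.02],"angular": [0,0,0]},{"linear": [0,0,-0.03],"angular": [0,0,0]},{"linear": [0,0,-0.03],"angular": [0,0,0]},{"linear": [0,0,-0.02],"angular": [0,0,0]},{"linear": [0,0,-0.01],"angular": [0,0,0]},{"linear": [0,0,0],"angular": [0,0,0]},{"linear": [0,0,0],"angular": [0,0,0]},{"linear": [0,0,0],"angular": [0,0,0]},{"linear": [0,0,0],"angular": [0,0,0]}])

```text
clock: 12.12
eef_pos: [0.4484, -0.3806, 0.3003]
orientation: [-0.002, 0.707, 0.707, -0.0]
wrist_force: [-0.1, -0.3, 0.6]
finger_gap: 0.0852
finger_force: 0.0
```

```bash
python3 - <<'E'
from h import *
f,r=COL["wide"]
for m,c,a in blobs("scene",get_image("scene"),f,60):
    if np.linalg.norm(c-proj("scene",[[*STAND,.017]])[0])<25:
        for z in(0,.008,.012,.018): print(z,fit({"scene":m},cyl(.032,.018),STAND,z=z,yaw=False))
w=locate("middle",(.4337,-.196))
plan((w[0],w[1],.303,0),(w[0],w[1],.177,0))
E
```

```text
0 [ 0.4468 -0.3885  0.1008  0.2196]
0.008 [ 0.4514 -0.3778 -0.0248  0.2304]
0.012 [ 0.4534 -0.3727 -0.1241  0.236 ]
0.018 [ 0.4563 -0.3646 -0.2493  0.2498]
middle top 222 [ 0.432  -0.1965  0.1044  0.139 ]
middle scene 267 [ 0.4326 -0.1954  0.0709  0.1647]
t 12.27 at [ 0.4487 -0.3808  0.3009] F [-0.2  0.1 -0.6] gap 0.0854 grip 0.0
-> [ 0.4323 -0.196   0.303   0.    ] turn [-0.12 -0.1   0.  ] shift mm [184.9 -16.4  -2.1] |186|
-> [ 0.4323 -0.196   0.177   0.    ] turn [0. 0. 0.] shift mm [  0.   0. 126.] |126|
```

Request:
jog_arm(moves=[{"linear": [0.015,0,0],"angular": [0,0,0]},{"linear": [0.03,-0.003,0],"angular": [0,0,0]},{"linear": [0.03,-0.003,0],"angular": [0,0,0]},{"linear": [0.03,-0.003,0],"angular": [0,0,0]},{"linear": [0.03,-0.003,0],"angular": [0,0,0]},{"linear": [0.03,-0.003,0],"angular": [0,0,0]},{"linear": [0.02,-0.0017,0],"angular": [0,0,0]},{"linear": [0,0,0],"angular": [0,0,0]},{"linear": [0,0,0.01],"angular": [0,0,0]},{"linear": [0,0,0.015],"angular": [0,0,0]}])

```text
clock: 13.1
eef_pos: [0.4332, -0.1963, 0.2783]
orientation: [0.002, 0.707, 0.707, 0.001]
wrist_force: [-0.4, 0.4, -0.3]
finger_gap: 0.0854
finger_force: 0.0
```

Request:
jog_arm(moves=[{"linear": [0,0,0.02],"angular": [0,0,0]},{"linear": [0,0,0.02],"angular": [0,0,0]},{"linear": [0,0,0.02],"angular": [0,0,0]},{"linear": [0,0,0.015],"angular": [0,0,0]},{"linear": [0,0,0.0125],"angular": [0,0,0]},{"linear": [0,0,0.01],"angular": [0,0,0]},{"linear": [0,0,0.002],"angular": [0,0,0]},{"linear": [0,0,0],"angular": [0,0,0]},{"linear": [0,0,0],"angular": [0,0,0]},{"linear": [0,0,0],"angular": [0,0,0]}])

```text
clock: 13.93
eef_pos: [0.4327, -0.1965, 0.1785]
orientation: [0.001, 0.707, 0.707, 0.0]
wrist_force: [-0.4, 0.6, -0.8]
finger_gap: 0.0854
finger_force: 0.0
```

Request:
jog_arm(moves=[{"linear": [0,0,0],"angular": [0,0,0]},{"linear": [0,0,0],"angular": [0,0,0]},{"linear": [0,0,0],"angular": [0,0,0]},{"linear": [0,0,0],"angular": [0,0,0]},{"linear": [0,0,0],"angular": [0,0,0]},{"linear": [0,0,0],"angular": [0,0,0]},{"linear": [0,0,0],"angular": [0,0,0]},{"linear": [0,0,0],"angular": [0,0,0]},{"linear": [0,0,0],"angular": [0,0,0]},{"linear": [0,0,0],"angular": [0,0,0]}], hand=0)

```text
clock: 14.77
eef_pos: [0.4325, -0.1962, 0.1788]
orientation: [0.001, 0.707, 0.707, 0.0]
wrist_force: [-1.5, 0.5, 5.9]
finger_gap: 0.0515
finger_force: 41.2
```

Request:
jog_arm(moves=[{"linear": [0,0,-0.01],"angular": [0,0,0]},{"linear": [0,0,-0.015],"angular": [0,0,0]},{"linear": [0,0,-0.02],"angular": [0,0,0]},{"linear": [0,0,-0.02],"angular": [0,0,0]},{"linear": [0,0,-0.02],"angular": [0,0,0]},{"linear": [0,0,-0.02],"angular": [0,0,0]},{"linear": [0,0,-0.015],"angular": [0,0,0]},{"linear": [0,0,0],"angular": [0,0,0]},{"linear": [0,0,0],"angular": [0,0,0]},{"linear": [0,0,0],"angular": [0,0,0]}])

```text
clock: 15.6
eef_pos: [0.4318, -0.1959, 0.297]
orientation: [-0.001, 0.707, 0.707, -0.0]
wrist_force: [0.2, -1.0, -0.6]
finger_gap: 0.0517
finger_force: 42.2
```

```bash
python3 - <<'E'
from h import *
plan((*STAND,.298,0))
E
```

```text
t 15.60 at [ 0.4318 -0.1959  0.297 ] F [ 0.2 -1.  -0.6] gap 0.0517 grip 42.2
-> [ 0.449 -0.381  0.298  0.   ] turn [-0.06 -0.03  0.01] shift mm [-185.1   17.2   -1. ] |186|
```

Request:
jog_arm(moves=[{"linear": [-0.015,0,0],"angular": [0,0,0]},{"linear": [-0.03,0.003,0],"angular": [0,0,0]},{"linear": [-0.03,0.003,0],"angular": [0,0,0]},{"linear": [-0.03,0.003,0],"angular": [0,0,0]},{"linear": [-0.03,0.003,0],"angular": [0,0,0]},{"linear": [-0.03,0.003,0],"angular": [0,0,0]},{"linear": [-0.02,0.0017,0],"angular": [0,0,0]},{"linear": [0,0,0],"angular": [0,0,0]},{"linear": [0,0,0.01],"angular": [0,0,0]},{"linear": [0,0,0.01],"angular": [0,0,0]}])

```text
clock: 16.43
eef_pos: [0.4486, -0.3805, 0.276]
orientation: [-0.001, 0.707, 0.707, 0.0]
wrist_force: [-0.3, -0.2, 0.3]
finger_gap: 0.0515
finger_force: 42.2
```

Request:
jog_arm(moves=[{"linear": [0,0,0.01],"angular": [0,0,0]},{"linear": [0,0,0.01],"angular": [0,0,0]},{"linear": [0,0,0.01],"angular": [0,0,0]},{"linear": [0,0,0],"angular": [0,0,0]},{"linear": [0,0,0],"angular": [0,0,0]},{"linear": [0,0,0],"angular": [0,0,0]},{"linear": [0,0,0],"angular": [0,0,0]},{"linear": [0,0,0],"angular": [0,0,0]},{"linear": [0,0,0],"angular": [0,0,0]},{"linear": [0,0,0],"angular": [0,0,0]}])

```text
clock: 17.27
eef_pos: [0.4491, -0.3812, 0.2483]
orientation: [0.0, 0.707, 0.707, 0.0]
wrist_force: [-0.5, 0.4, -1.6]
finger_gap: 0.0512
finger_force: 42.2
```

```bash
python3 - <<'E'
from h import *
plan((*STAND,.2045,0))
a=cv2.resize(get_image("scene")[70:170,190:320,::-1],(780,600),interpolation=cv2.INTER_CUBIC)
cv2.imwrite("pics/s3.png",a)
E
```

```text
t 17.27 at [ 0.4491 -0.3812  0.2483] F [-0.5  0.4 -1.6] gap 0.0512 grip 42.2
-> [ 0.449  -0.381   0.2045  0.    ] turn [ 0.04  0.04 -0.  ] shift mm [ 0.2 -0.1 43.8] |44|
```

View pics/s3.png

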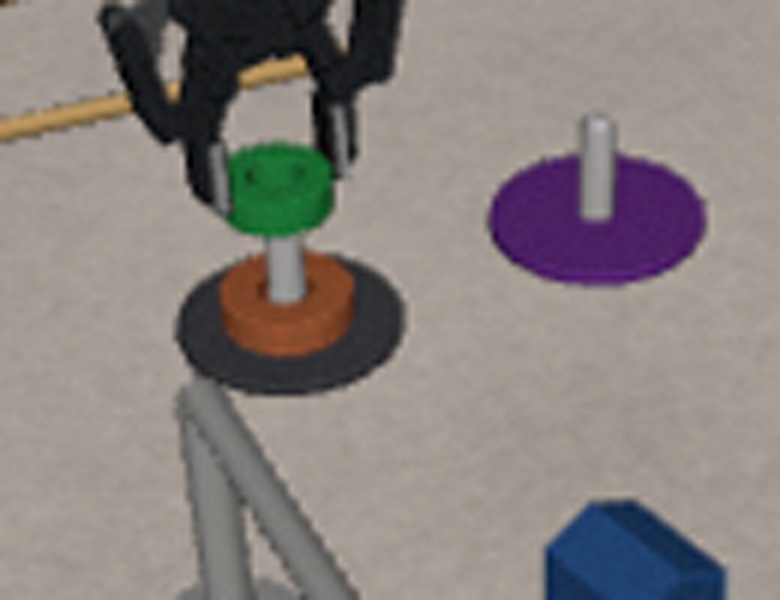

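The wide collar is home at (288,300) and the green ring is level above the post at (282,190). I'll lower it.

Request:
jog_arm(moves=[{"linear": [0,0,0.004],"angular": [0,0,0]},{"linear": [0,0,0.004],"angular": [0,0,0]},{"linear": [0,0,0.004],"angular": [0,0,0]},{"linear": [0,0,0.004],"angular": [0,0,0]},{"linear": [0,0,0.004],"angular": [0,0,0]},{"linear": [0,0,0.004],"angular": [0,0,0]},{"linear": [0,0,0],"angular": [0,0,0]},{"linear": [0,0,0],"angular": [0,0,0]},{"linear": [0,0,0],"angular": [0,0,0]},{"linear": [0,0,0],"angular": [0,0,0]}])

```text
clock: 18.15
eef_pos: [0.4491, -0.3812, 0.2241]
orientation: [0.0, 0.707, 0.707, 0.0]
wrist_force: [-0.0, -0.5, -0.4]
finger_gap: 0.0515
finger_force: 42.2
```

```bash
python3 - <<'E'
from h import *
plan((*STAND,.206,0))
E
```

```text
t 18.15 at [ 0.4491 -0.3812  0.2241] F [-0.  -0.5 -0.4] gap 0.0515 grip 42.2
-> [ 0.449 -0.381  0.206  0.   ] turn [0.02 0.02 0.  ] shift mm [ 0.2 -0.1 18.1] |18|
```

Request:
jog_arm(moves=[{"linear": [0,0,0.004],"angular": [0,0,0]},{"linear": [0,0,0.004],"angular": [0,0,0]},{"linear": [0,0,0.004],"angular": [0,0,0]},{"linear": [0,0,0.002],"angular": [0,0,0]},{"linear": [0,0,0.002],"angular": [0,0,0]},{"linear": [0,0,0.001],"angular": [0,0,0]},{"linear": [0,0,0.001],"angular": [0,0,0]},{"linear": [0,0,0],"angular": [0,0,0]},{"linear": [0,0,0],"angular": [0,0,0]},{"linear": [0,0,0],"angular": [0,0,0]}])

```text
clock: 18.98
eef_pos: [0.449, -0.3811, 0.206]
orientation: [0.0, 0.707, 0.707, 0.0]
wrist_force: [0.7, 1.6, -0.3]
finger_gap: 0.052
finger_force: 42.2
```

Request:
jog_arm(moves=[{"linear": [0,0,0],"angular": [0,0,0]},{"linear": [0,0,0],"angular": [0,0,0]},{"linear": [0,0,0],"angular": [0,0,0]},{"linear": [0,0,0],"angular": [0,0,0]},{"linear": [0,0,0],"angular": [0,0,0]},{"linear": [0,0,0],"angular": [0,0,0]},{"linear": [0,0,0],"angular": [0,0,0]},{"linear": [0,0,0],"angular": [0,0,0]},{"linear": [0,0,0],"angular": [0,0,0]},{"linear": [0,0,0],"angular": [0,0,0]}], hand=1)

```text
clock: 19.82
eef_pos: [0.449, -0.381, 0.2058]
orientation: [-0.0, 0.707, 0.707, -0.0]
wrist_force: [0.6, 0.3, -0.4]
finger_gap: 0.0852
finger_force: 0.0
```

Request:
jog_arm(moves=[{"linear": [0,0,-0.01],"angular": [0,0,0]},{"linear": [0,0,-0.02],"angular": [0,0,0]},{"linear": [0,0,-0.02],"angular": [0,0,0]},{"linear": [0,0,-0.02],"angular": [0,0,0]},{"linear": [0,0,-0.02],"angular": [0,0,0]},{"linear": [0,0,-0.006],"angular": [0,0,0]},{"linear": [0,0,0],"angular": [0,0,0]},{"linear": [0,0,0],"angular": [0,0,0]},{"linear": [0,0,0],"angular": [0,0,0]},{"linear": [0,0,0],"angular": [0,0,0]}])

```text
clock: 20.65
eef_pos: [0.4485, -0.3807, 0.3002]
orientation: [-0.002, 0.707, 0.707, -0.0]
wrist_force: [-0.1, 0.1, -0.0]
finger_gap: 0.0855
finger_force: 0.0
```

```bash
python3 - <<'E'
from h import *
w=locate("narrow",(.4405,.0128))
plan((w[0],w[1],.302,0),(w[0],w[1],.178,0))
a=cv2.resize(get_image("scene")[70:170,190:320,::-1],(780,600),interpolation=cv2.INTER_CUBIC)
cv2.imwrite("pics/s4.png",a)
E
```

```text
narrow top 123 [0.4413 0.0122 0.1153 0.1028]
narrow scene 255 [0.4408 0.014  0.0248 0.1241]
t 20.75 at [ 0.4487 -0.3808  0.3004] F [ 0.6  0.6 -0.4] gap 0.0854 grip 0.0
-> [0.4411 0.0131 0.302  0.    ] turn [-0.12 -0.1   0.  ] shift mm [393.9  -7.6  -1.6] |394|
-> [0.4411 0.0131 0.178  0.    ] turn [0. 0. 0.] shift mm [  0.   0. 124.] |124|
```

View pics/s4.png

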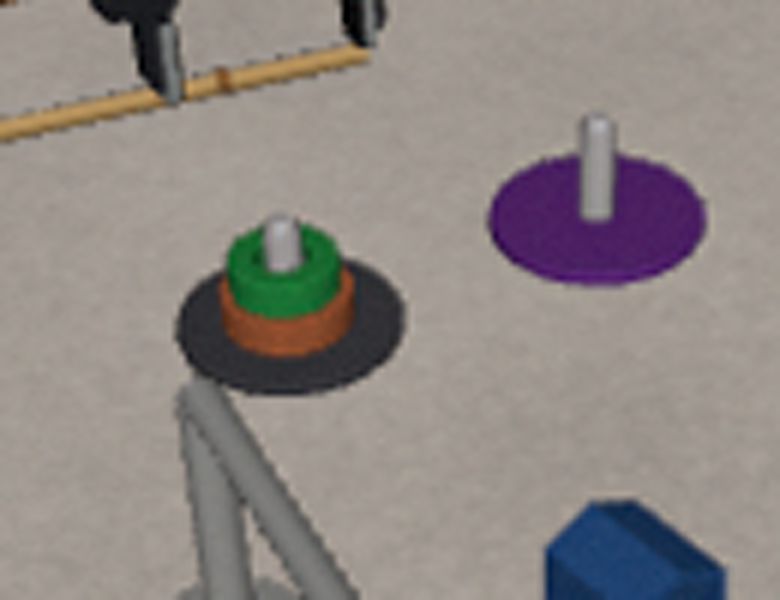

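The green collar is home on the wide one at (284,270). The brass collar is next.

Request:
jog_arm(moves=[{"linear": [0.014,-0.0008,0],"angular": [0,0,0]},{"linear": [0.03,-0.0007,0],"angular": [0,0,0]},{"linear": [0.03,-0.0007,0],"angular": [0,0,0]},{"linear": [0.03,-0.0007,0],"angular": [0,0,0]},{"linear": [0.03,-0.0007,0],"angular": [0,0,0]},{"linear": [0.03,-0.0007,0],"angular": [0,0,0]},{"linear": [0.03,-0.0007,0],"angular": [0,0,0]},{"linear": [0.03,-0.0007,0],"angular": [0,0,0]},{"linear": [0.03,-0.0007,0],"angular": [0,0,0]},{"linear": [0.03,-0.0007,0],"angular": [0,0,0]}])

```text
clock: 21.63
eef_pos: [0.4415, -0.0957, 0.3016]
orientation: [-0.0, 0.707, 0.707, -0.0]
wrist_force: [1.2, -0.3, -0.6]
finger_gap: 0.0858
finger_force: 0.0
```

Request:
jog_arm(moves=[{"linear": [0.03,-0.0007,0],"angular": [0,0,0]},{"linear": [0.03,0,0],"angular": [0,0,0]},{"linear": [0.03,0,0],"angular": [0,0,0]},{"linear": [0.02,0,0],"angular": [0,0,0]},{"linear": [0,0,0],"angular": [0,0,0]},{"linear": [0,0,0.01],"angular": [0,0,0]},{"linear": [0,0,0.02],"angular": [0,0,0]},{"linear": [0,0,0.02],"angular": [0,0,0]},{"linear": [0,0,0.02],"angular": [0,0,0]},{"linear": [0,0,0.01],"angular": [0,0,0]}])

```text
clock: 22.47
eef_pos: [0.4401, 0.0123, 0.2196]
orientation: [-0.001, 0.707, 0.707, -0.001]
wrist_force: [0.1, 0.3, -1.4]
finger_gap: 0.0852
finger_force: 0.0
```

Request:
jog_arm(moves=[{"linear": [0,0,0.01],"angular": [0,0,0]},{"linear": [0,0,0.01],"angular": [0,0,0]},{"linear": [0,0,0.01],"angular": [0,0,0]},{"linear": [0,0,0.01],"angular": [0,0,0]},{"linear": [0,0,0.003],"angular": [0,0,0]},{"linear": [0,0,0],"angular": [0,0,0]},{"linear": [0,0,0],"angular": [0,0,0]},{"linear": [0,0,0],"angular": [0,0,0]},{"linear": [0,0,0],"angular": [0,0,0]},{"linear": [0,0,0],"angular": [0,0,0]}])

```text
clock: 23.3
eef_pos: [0.4415, 0.0129, 0.1794]
orientation: [0.0, 0.707, 0.707, 0.0]
wrist_force: [-0.6, -0.2, -0.4]
finger_gap: 0.0854
finger_force: 0.0
```

Request:
jog_arm(moves=[{"linear": [0,0,0],"angular": [0,0,0]},{"linear": [0,0,0],"angular": [0,0,0]},{"linear": [0,0,0],"angular": [0,0,0]},{"linear": [0,0,0],"angular": [0,0,0]},{"linear": [0,0,0],"angular": [0,0,0]},{"linear": [0,0,0],"angular": [0,0,0]},{"linear": [0,0,0],"angular": [0,0,0]},{"linear": [0,0,0],"angular": [0,0,0]},{"linear": [0,0,0],"angular": [0,0,0]},{"linear": [0,0,0],"angular": [0,0,0]}], hand=0)

```text
clock: 24.13
eef_pos: [0.4412, 0.0129, 0.1793]
orientation: [0.0, 0.707, 0.707, 0.0]
wrist_force: [-0.6, -0.4, 5.0]
finger_gap: 0.0417
finger_force: 40.1
```

Request:
jog_arm(moves=[{"linear": [0,0,-0.01],"angular": [0,0,0]},{"linear": [0,0,-0.015],"angular": [0,0,0]},{"linear": [0,0,-0.02],"angular": [0,0,0]},{"linear": [0,0,-0.02],"angular": [0,0,0]},{"linear": [0,0,-0.02],"angular": [0,0,0]},{"linear": [0,0,-0.02],"angular": [0,0,0]},{"linear": [0,0,-0.015],"angular": [0,0,0]},{"linear": [0,0,0],"angular": [0,0,0]},{"linear": [0,0,0],"angular": [0,0,0]},{"linear": [0,0,0],"angular": [0,0,0]}])

```text
clock: 24.97
eef_pos: [0.4407, 0.0129, 0.2979]
orientation: [-0.0, 0.707, 0.707, -0.001]
wrist_force: [-0.5, -1.0, -0.6]
finger_gap: 0.0415
finger_force: 40.8
```

```bash
python3 - <<'E'
from h import *
plan((*STAND,.299,0))
E
```

```text
t 24.97 at [0.4407 0.0129 0.2979] F [-0.5 -1.  -0.6] gap 0.0415 grip 40.8
-> [ 0.449 -0.381  0.299  0.   ] turn [-0.08  0.    0.  ] shift mm [-393.9    8.3   -1.1] |394|
```

Request:
jog_arm(moves=[{"linear": [-0.014,0.0008,0],"angular": [0,0,0]},{"linear": [-0.03,0.0007,0],"angular": [0,0,0]},{"linear": [-0.03,0.0007,0],"angular": [0,0,0]},{"linear": [-0.03,0.0007,0],"angular": [0,0,0]},{"linear": [-0.03,0.0007,0],"angular": [0,0,0]},{"linear": [-0.03,0.0007,0],"angular": [0,0,0]},{"linear": [-0.03,0.0007,0],"angular": [0,0,0]},{"linear": [-0.03,0.0007,0],"angular": [0,0,0]},{"linear": [-0.03,0.0007,0],"angular": [0,0,0]},{"linear": [-0.03,0.0007,0],"angular": [0,0,0]}])

```text
clock: 25.8
eef_pos: [0.4475, -0.2723, 0.2969]
orientation: [-0.002, 0.707, 0.707, -0.0]
wrist_force: [-0.2, -0.3, -1.3]
finger_gap: 0.0418
finger_force: 40.8
```

Request:
jog_arm(moves=[{"linear": [-0.03,0.0007,0],"angular": [0,0,0]},{"linear": [-0.03,0,0],"angular": [0,0,0]},{"linear": [-0.03,0,0],"angular": [0,0,0]},{"linear": [-0.02,0,0],"angular": [0,0,0]},{"linear": [0,0,0],"angular": [0,0,0]},{"linear": [0,0,0],"angular": [0,0,0]},{"linear": [0,0,0.01],"angular": [0,0,0]},{"linear": [0,0,0.02],"angular": [0,0,0]},{"linear": [0,0,0.015],"angular": [0,0,0]},{"linear": [0,0,0],"angular": [0,0,0]}])

```text
clock: 26.63
eef_pos: [0.4477, -0.3784, 0.2492]
orientation: [-0.004, 0.706, 0.708, -0.0]
wrist_force: [-2.3, -0.1, -1.5]
finger_gap: 0.0419
finger_force: 40.8
```

Request:
jog_arm(moves=[{"linear": [0,0,0.003],"angular": [0,0,0]},{"linear": [0,0,0.003],"angular": [0,0,0]},{"linear": [0,0,0.003],"angular": [0,0,0]},{"linear": [0,0,0.003],"angular": [0,0,0]},{"linear": [0,0,0.003],"angular": [0,0,0]},{"linear": [0,0,0.001],"angular": [0,0,0]},{"linear": [0,0,0],"angular": [0,0,0]},{"linear": [0,0,0],"angular": [0,0,0]},{"linear": [0,0,0],"angular": [0,0,0]},{"linear": [0,0,0],"angular": [0,0,0]}])

```text
clock: 27.47
eef_pos: [0.449, -0.3812, 0.238]
orientation: [0.0, 0.707, 0.707, 0.0]
wrist_force: [-0.1, 0.2, -0.3]
finger_gap: 0.0414
finger_force: 40.8
```

```bash
python3 - <<'E'
from h import *
plan((*STAND,.225,0))
a=cv2.resize(get_image("scene")[70:170,190:320,::-1],(780,600),interpolation=cv2.INTER_CUBIC)
cv2.imwrite("pics/s5.png",a)
E
```

```text
t 27.47 at [ 0.449  -0.3812  0.238 ] F [-0.1  0.2 -0.3] gap 0.0414 grip 40.8
-> [ 0.449 -0.381  0.225  0.   ] turn [ 0.02  0.02 -0.01] shift mm [ 0.2  0.  13. ] |13|
```

View pics/s5.png

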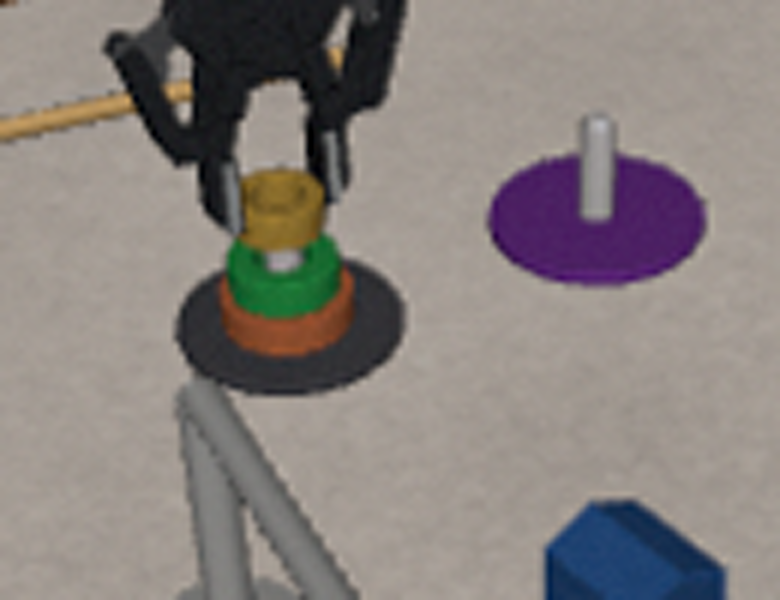

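The brass ring at (283,208) is concentric with the post and just entering it. I'll lower and release.

Request:
jog_arm(moves=[{"linear": [0,0,0.003],"angular": [0,0,0]},{"linear": [0,0,0.003],"angular": [0,0,0]},{"linear": [0,0,0.003],"angular": [0,0,0]},{"linear": [0,0,0.002],"angular": [0,0,0]},{"linear": [0,0,0.0015],"angular": [0,0,0]},{"linear": [0,0,0.001],"angular": [0,0,0]},{"linear": [0,0,0],"angular": [0,0,0]},{"linear": [0,0,0],"angular": [0,0,0]},{"linear": [0,0,0],"angular": [0,0,0]},{"linear": [0,0,0],"angular": [0,0,0]}])

```text
clock: 28.35
eef_pos: [0.449, -0.3811, 0.2245]
orientation: [0.0, 0.707, 0.707, 0.0]
wrist_force: [-0.6, 0.5, -0.1]
finger_gap: 0.0415
finger_force: 40.8
```

Request:
jog_arm(moves=[{"linear": [0,0,0],"angular": [0,0,0]},{"linear": [0,0,0],"angular": [0,0,0]},{"linear": [0,0,0],"angular": [0,0,0]},{"linear": [0,0,0],"angular": [0,0,0]},{"linear": [0,0,0],"angular": [0,0,0]},{"linear": [0,0,0],"angular": [0,0,0]},{"linear": [0,0,0],"angular": [0,0,0]},{"linear": [0,0,0],"angular": [0,0,0]},{"linear": [0,0,0],"angular": [0,0,0]},{"linear": [0,0,0],"angular": [0,0,0]}], hand=1)

```text
clock: 29.18
eef_pos: [0.4489, -0.3811, 0.2243]
orientation: [-0.0, 0.707, 0.707, 0.0]
wrist_force: [-0.5, -0.3, -0.4]
finger_gap: 0.0857
finger_force: 0.0
```

Request:
jog_arm(moves=[{"linear": [0,0,-0.01],"angular": [0,0,0]},{"linear": [0,0,-0.02],"angular": [0,0,0]},{"linear": [0,0,-0.02],"angular": [0,0,0]},{"linear": [0,0,-0.02],"angular": [0,0,0]},{"linear": [0,0,-0.02],"angular": [0,0,0]},{"linear": [0,0,-0.0055],"angular": [0,0,0]},{"linear": [0,0,0],"angular": [0,0,0]},{"linear": [0,0,0],"angular": [0,0,0]},{"linear": [0,0,0],"angular": [0,0,0]},{"linear": [0,0,0],"angular": [0,0,0]}])

```text
clock: 30.02
eef_pos: [0.4485, -0.3807, 0.3182]
orientation: [-0.002, 0.707, 0.707, -0.0]
wrist_force: [0.4, 0.8, 0.1]
finger_gap: 0.0855
finger_force: 0.0
```

```bash
python3 - <<'E'
from h import *
w=locate("bracket",(.431,-.088))
plan((w[0],w[1],.32,w[2]),(w[0],w[1],.205,w[2]))
a=cv2.resize(get_image("scene")[70:170,190:320,::-1],(780,600),interpolation=cv2.INTER_CUBIC)
cv2.imwrite("pics/s6.png",a)
E
```

```text
bracket top 644 [ 0.4314 -0.0896  0.178   0.0846]
bracket scene 960 [ 0.4315 -0.0876  0.1942  0.0695]
t 30.12 at [ 0.4487 -0.3808  0.3184] F [ 0.3  0.5 -0.7] gap 0.0858 grip 0.0
-> [ 0.4314 -0.0886  0.32    0.1861] turn [ -0.1   -0.11 -10.66] shift mm [290.4  37.1  -1.6] |293|
-> [ 0.4314 -0.0886  0.205   0.1861] turn [0. 0. 0.] shift mm [  0.   0. 115.] |115|
```

View pics/s6.png

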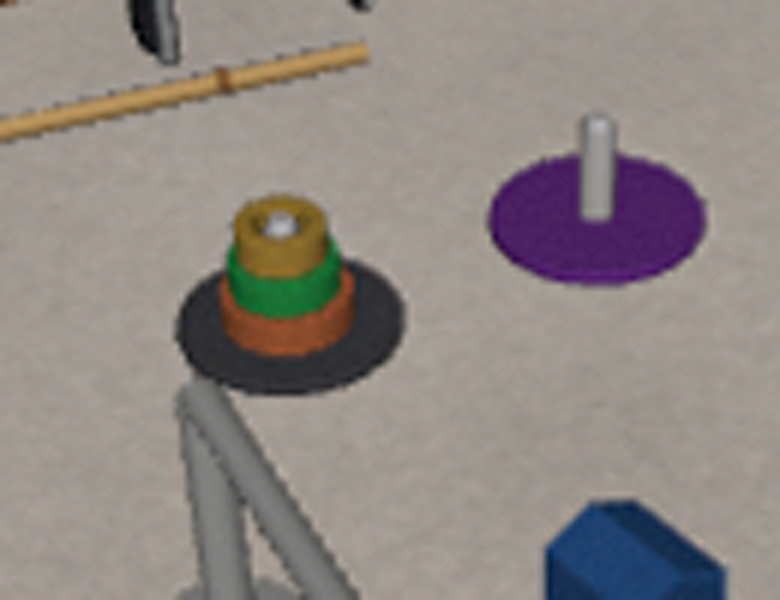

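All three collars are stacked and home, with the post tip flush in the brass ring at (281,225). Brackets next: I grip across the legs.

Request:
jog_arm(moves=[{"linear": [0,0,0],"angular": [0,0,-5.3]},{"linear": [0,0,0],"angular": [0,0,-5.3]},{"linear": [0.02,0.0025,0],"angular": [0,0,0]},{"linear": [0.03,0.0038,0],"angular": [0,0,0]},{"linear": [0.03,0.0038,0],"angular": [0,0,0]},{"linear": [0.03,0.0038,0],"angular": [0,0,0]},{"linear": [0.03,0.0038,0],"angular": [0,0,0]},{"linear": [0.03,0.0038,0],"angular": [0,0,0]},{"linear": [0.03,0.0038,0],"angular": [0,0,0]},{"linear": [0.03,0.0038,0],"angular": [0,0,0]}])

```text
clock: 31.0
eef_pos: [0.4348, -0.1483, 0.3195]
orientation: [-0.0, 0.639, 0.769, -0.0]
wrist_force: [1.2, 0.0, 0.2]
finger_gap: 0.0854
finger_force: 0.0
```

Request:
jog_arm(moves=[{"linear": [0.03,0.0038,0],"angular": [0,0,0]},{"linear": [0.03,0.004,0],"angular": [0,0,0]},{"linear": [0,0,0],"angular": [0,0,0]},{"linear": [0,0,0],"angular": [0,0,0]},{"linear": [0,0,0.01],"angular": [0,0,0]},{"linear": [0,0,0.02],"angular": [0,0,0]},{"linear": [0,0,0.02],"angular": [0,0,0]},{"linear": [0,0,0.02],"angular": [0,0,0]},{"linear": [0,0,0.02],"angular": [0,0,0]},{"linear": [0,0,0.01],"angular": [0,0,0]}])

```text
clock: 31.83
eef_pos: [0.4311, -0.0903, 0.2175]
orientation: [-0.001, 0.64, 0.769, -0.001]
wrist_force: [-0.7, 0.2, 0.3]
finger_gap: 0.0856
finger_force: 0.0
```

Request:
jog_arm(moves=[{"linear": [0,0,0.01],"angular": [0,0,0]},{"linear": [0,0,0.005],"angular": [0,0,0]},{"linear": [0,0,0],"angular": [0,0,0]},{"linear": [0,0,0],"angular": [0,0,0]},{"linear": [0,0,0],"angular": [0,0,0]},{"linear": [0,0,0],"angular": [0,0,0]},{"linear": [0,0,0],"angular": [0,0,0]},{"linear": [0,0,0],"angular": [0,0,0]},{"linear": [0,0,0],"angular": [0,0,0]},{"linear": [0,0,0],"angular": [0,0,0]}])

```text
clock: 32.67
eef_pos: [0.4319, -0.0892, 0.205]
orientation: [0.0, 0.639, 0.769, 0.0]
wrist_force: [-0.1, -0.0, 0.2]
finger_gap: 0.0853
finger_force: 0.0
```

```bash
python3 - <<'E'
from h import *
plan((.4314,-.0886,.205,.186))
a=cv2.resize(get_image("scene")[100:220,210:366,::-1],(780,600),interpolation=cv2.INTER_CUBIC)
cv2.imwrite("pics/s7.png",a)
E
```

```text
t 32.67 at [ 0.4319 -0.0892  0.205 ] F [-0.1 -0.   0.2] gap 0.0853 grip 0.0
-> [ 0.4314 -0.0886  0.205   0.186 ] turn [ 0.02  0.01 -0.05] shift mm [ 0.7 -0.4  0. ] |1|
```

View pics/s7.png

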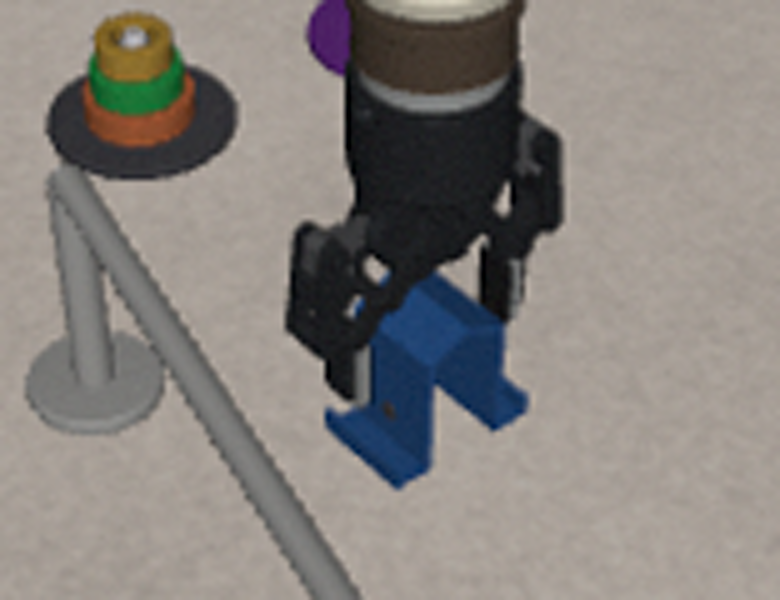

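The fingers straddle the legs of the blue bracket at (430,370), clear of the lips. I'll close and lift.

Request:
jog_arm(moves=[{"linear": [0,0,0],"angular": [0,0,0]},{"linear": [0,0,0],"angular": [0,0,0]},{"linear": [0,0,0],"angular": [0,0,0]},{"linear": [0,0,0],"angular": [0,0,0]},{"linear": [0,0,0],"angular": [0,0,0]},{"linear": [0,0,0],"angular": [0,0,0]},{"linear": [0,0,0],"angular": [0,0,0]},{"linear": [0,0,0],"angular": [0,0,0]},{"linear": [0,0,0],"angular": [0,0,0]},{"linear": [0,0,0],"angular": [0,0,0]}], hand=0, newtons=50)

```text
clock: 33.55
eef_pos: [0.432, -0.0893, 0.205]
orientation: [0.0, 0.639, 0.769, 0.0]
wrist_force: [0.1, -0.5, 3.5]
finger_gap: 0.0473
finger_force: 52.5
```

Request:
jog_arm(moves=[{"linear": [0,0,-0.01],"angular": [0,0,0]},{"linear": [0,0,-0.015],"angular": [0,0,0]},{"linear": [0,0,-0.02],"angular": [0,0,0]},{"linear": [0,0,-0.025],"angular": [0,0,0]},{"linear": [0,0,-0.025],"angular": [0,0,0]},{"linear": [0,0,-0.025],"angular": [0,0,0]},{"linear": [0,0,-0.025],"angular": [0,0,0]},{"linear": [0,0,-0.02],"angular": [0,0,0]},{"linear": [0,0,0],"angular": [0,0,0]},{"linear": [0,0,0],"angular": [0,0,0]}])

```text
clock: 34.38
eef_pos: [0.432, -0.0892, 0.37]
orientation: [0.001, 0.639, 0.769, 0.0]
wrist_force: [-0.4, 0.3, -2.5]
finger_gap: 0.0473
finger_force: 52.1
```

```bash
cat >> h.py <<'E'
RAIL=lambda s:(.5729+.0473*s,-.0013+.9989*s)
RPHI=-.0473
E
python3 - <<'E'
from h import *
plan((*RAIL(-.12),.37,RPHI),(*RAIL(-.12),.271,RPHI))
E
```

```text
t 34.38 at [ 0.432  -0.0892  0.37  ] F [-0.4  0.3 -2.5] gap 0.0473 grip 52.1
-> [ 0.5672 -0.1212  0.37   -0.0473] turn [ 0.08  0.02 13.31] shift mm [-25.5 136.6  -0. ] |139|
-> [ 0.5672 -0.1212  0.271  -0.0473] turn [0. 0. 0.] shift mm [ 0.  0. 99.] |99|
```

Request:
jog_arm(moves=[{"linear": [0,0,0],"angular": [0,0,6.65]},{"linear": [0,0,0],"angular": [0,0,6.65]},{"linear": [-0.0025,0.0136,0],"angular": [0,0,0]},{"linear": [-0.0045,0.0246,0],"angular": [0,0,0]},{"linear": [-0.0045,0.0246,0],"angular": [0,0,0]},{"linear": [-0.0045,0.0246,0],"angular": [0,0,0]},{"linear": [-0.0045,0.0246,0],"angular": [0,0,0]},{"linear": [-0.005,0.0246,0],"angular": [0,0,0]},{"linear": [0,0,0],"angular": [0,0,0]},{"linear": [0,0,0],"angular": [0,0,0]}])

```text
clock: 35.22
eef_pos: [0.5674, -0.1212, 0.3661]
orientation: [-0.002, 0.724, 0.69, -0.002]
wrist_force: [-0.3, 0.5, -1.7]
finger_gap: 0.0477
finger_force: 52.5
```

Request:
jog_arm(moves=[{"linear": [0,0,0.005],"angular": [0,0,0]},{"linear": [0,0,0.01],"angular": [0,0,0]},{"linear": [0,0,0.01],"angular": [0,0,0]},{"linear": [0,0,0.01],"angular": [0,0,0]},{"linear": [0,0,0.01],"angular": [0,0,0]},{"linear": [0,0,0.005],"angular": [0,0,0]},{"linear": [0,0,0],"angular": [0,0,0]},{"linear": [0,0,0],"angular": [0,0,0]},{"linear": [0,0,0],"angular": [0,0,0]},{"linear": [0,0,0],"angular": [0,0,0]}])

```text
clock: 36.05
eef_pos: [0.5674, -0.1212, 0.3206]
orientation: [0.001, 0.724, 0.69, 0.0]
wrist_force: [-0.2, -0.1, -1.5]
finger_gap: 0.0476
finger_force: 52.5
```

```bash
python3 - <<'E'
from h import *
plan((*RAIL(-.12),.272,RPHI))
a=cv2.resize(get_image("scene")[100:220,190:346,::-1],(780,600),interpolation=cv2.INTER_CUBIC)
cv2.imwrite("pics/s8.png",a)
E
```

```text
t 36.05 at [ 0.5674 -0.1212  0.3206] F [-0.2 -0.1 -1.5] gap 0.0476 grip 52.5
-> [ 0.5672 -0.1212  0.272  -0.0473] turn [0.09 0.01 0.  ] shift mm [ 0.1 -0.2 48.6] |49|
```

View pics/s8.png

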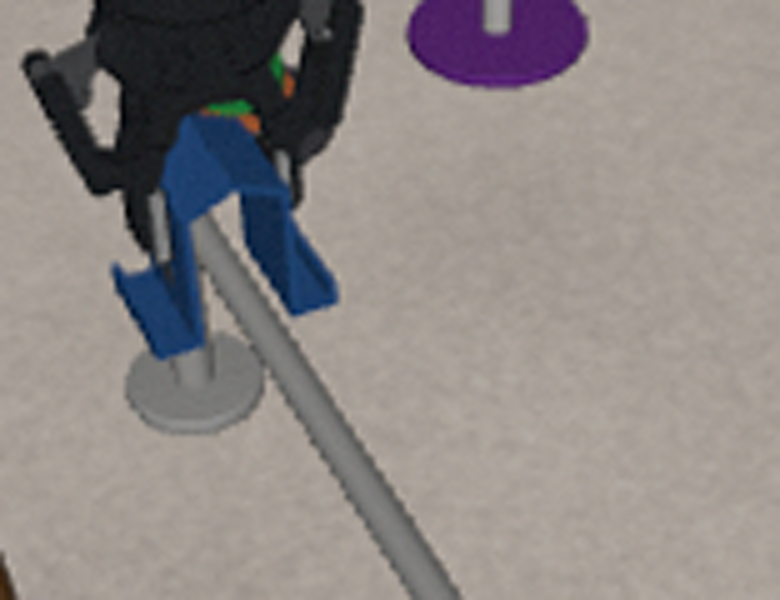

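The bracket's legs are on either side of the bar at (215,250). I'll lower onto the bar.

Request:
jog_arm(moves=[{"linear": [0,0,0.006],"angular": [0,0,0]},{"linear": [0,0,0.008],"angular": [0,0,0]},{"linear": [0,0,0.008],"angular": [0,0,0]},{"linear": [0,0,0.008],"angular": [0,0,0]},{"linear": [0,0,0.008],"angular": [0,0,0]},{"linear": [0,0,0.006],"angular": [0,0,0]},{"linear": [0,0,0.003],"angular": [0,0,0]},{"linear": [0,0,0.001],"angular": [0,0,0]},{"linear": [0,0,0],"angular": [0,0,0]},{"linear": [0,0,0],"angular": [0,0,0]}])

```text
clock: 36.93
eef_pos: [0.5673, -0.1212, 0.2721]
orientation: [0.0, 0.724, 0.69, 0.0]
wrist_force: [0.0, 0.4, -1.7]
finger_gap: 0.0477
finger_force: 52.5
```

```bash
python3 - <<'E'
from h import *
plan((*RAIL(-.12),.270,RPHI))
E
```

```text
t 36.93 at [ 0.5673 -0.1212  0.2721] F [ 0.   0.4 -1.7] gap 0.0477 grip 52.5
-> [ 0.5672 -0.1212  0.27   -0.0473] turn [0.03 0.01 0.01] shift mm [ 0.  -0.1  2.1] |2|
```

Two more millimetres, then a slow release and a lift.

Request:
jog_arm(moves=[{"linear": [0,0,0.001],"angular": [0,0,0]},{"linear": [0,0,0.001],"angular": [0,0,0]},{"linear": [0,0,0.001],"angular": [0,0,0]},{"linear": [0,0,0.0005],"angular": [0,0,0]},{"linear": [0,0,0],"angular": [0,0,0]},{"linear": [0,0,0],"angular": [0,0,0]},{"linear": [0,0,0],"angular": [0,0,0]},{"linear": [0,0,0],"angular": [0,0,0]},{"linear": [0,0,0],"angular": [0,0,0]},{"linear": [0,0,0],"angular": [0,0,0]}])

```text
clock: 37.77
eef_pos: [0.5672, -0.1212, 0.2691]
orientation: [0.0, 0.724, 0.69, 0.0]
wrist_force: [-1.8, 1.2, 4.6]
finger_gap: 0.0475
finger_force: 53.1
```

Request:
jog_arm(moves=[{"linear": [0,0,0],"angular": [0,0,0]},{"linear": [0,0,0],"angular": [0,0,0]},{"linear": [0,0,0],"angular": [0,0,0]},{"linear": [0,0,0],"angular": [0,0,0]},{"linear": [0,0,0],"angular": [0,0,0]},{"linear": [0,0,0],"angular": [0,0,0]},{"linear": [0,0,0],"angular": [0,0,0]},{"linear": [0,0,0],"angular": [0,0,0]},{"linear": [0,0,0],"angular": [0,0,0]},{"linear": [0,0,0],"angular": [0,0,0]}], hand=0.64)

```text
clock: 38.6
eef_pos: [0.5671, -0.1212, 0.2683]
orientation: [0.0, 0.724, 0.69, -0.0]
wrist_force: [0.3, 0.6, 0.2]
finger_gap: 0.0547
finger_force: 0.0
```

Request:
jog_arm(moves=[{"linear": [0,0,0],"angular": [0,0,0]},{"linear": [0,0,0],"angular": [0,0,0]},{"linear": [0,0,0],"angular": [0,0,0]},{"linear": [0,0,0],"angular": [0,0,0]},{"linear": [0,0,0],"angular": [0,0,0]},{"linear": [0,0,0],"angular": [0,0,0]},{"linear": [0,0,0],"angular": [0,0,0]},{"linear": [0,0,0],"angular": [0,0,0]},{"linear": [0,0,0],"angular": [0,0,0]},{"linear": [0,0,0],"angular": [0,0,0]}], hand=0.97)

```text
clock: 39.43
eef_pos: [0.5671, -0.1211, 0.2683]
orientation: [-0.0, 0.724, 0.69, -0.0]
wrist_force: [0.3, -0.4, -0.1]
finger_gap: 0.0831
finger_force: 0.0
```

Request:
jog_arm(moves=[{"linear": [0,0,-0.005],"angular": [0,0,0]},{"linear": [0,0,-0.015],"angular": [0,0,0]},{"linear": [0,0,-0.02],"angular": [0,0,0]},{"linear": [0,0,-0.02],"angular": [0,0,0]},{"linear": [0,0,-0.02],"angular": [0,0,0]},{"linear": [0,0,-0.011],"angular": [0,0,0]},{"linear": [0,0,0],"angular": [0,0,0]},{"linear": [0,0,0],"angular": [0,0,0]},{"linear": [0,0,0],"angular": [0,0,0]},{"linear": [0,0,0],"angular": [0,0,0]}], hand=1)

```text
clock: 40.27
eef_pos: [0.5667, -0.1211, 0.3579]
orientation: [-0.001, 0.724, 0.69, -0.001]
wrist_force: [-0.7, -0.1, -0.6]
finger_gap: 0.0854
finger_force: 0.0
```

```bash
python3 - <<'E'
from h import *
w=locate("bracket",(.438,.21))
plan((w[0],w[1],.36,w[2]),(w[0],w[1],.205,w[2]))
a=cv2.resize(get_image("scene")[100:220,190:346,::-1],(780,600),interpolation=cv2.INTER_CUBIC)
cv2.imwrite("pics/s9.png",a)
E
```

```text
bracket top 659 [0.4383 0.2087 0.1186 0.0902]
bracket scene 1475 [0.4377 0.21   0.1215 0.0513]
t 40.37 at [ 0.5668 -0.1211  0.358 ] F [-0.1  0.2 -0.6] gap 0.0854 grip 0.0
-> [0.438  0.2094 0.36   0.12  ] turn [-0.13 -0.03 -9.58] shift mm [343.5 -88.3  -2. ] |355|
-> [0.438  0.2094 0.205  0.12  ] turn [0. 0. 0.] shift mm [  0.   0. 155.] |155|
```

View pics/s9.png

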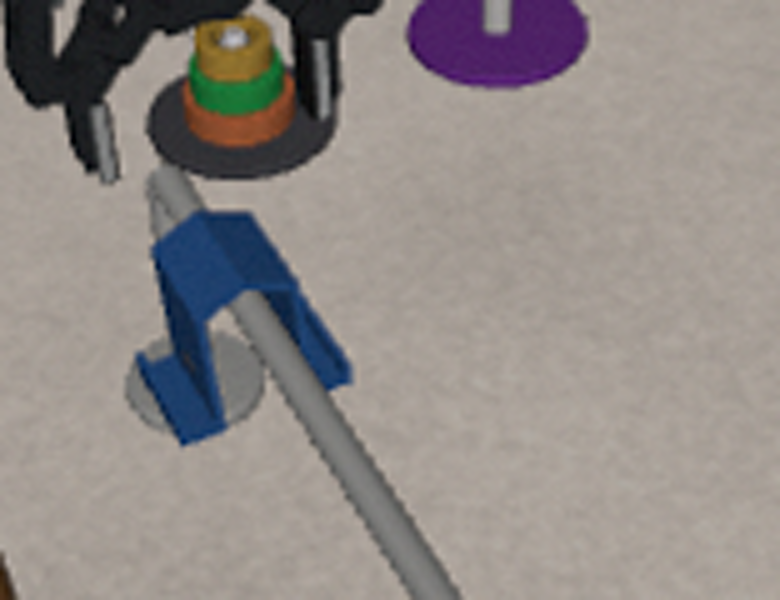

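The first bracket hangs upright on the bar at (230,290). Next is the bracket at (.438,.209).

Request:
jog_arm(moves=[{"linear": [0,0,0],"angular": [0,0,-4.8]},{"linear": [0,0,0],"angular": [0,0,-4.8]},{"linear": [0.0145,-0.0037,0],"angular": [0,0,0]},{"linear": [0.03,-0.0077,0],"angular": [0,0,0]},{"linear": [0.03,-0.0077,0],"angular": [0,0,0]},{"linear": [0.03,-0.0077,0],"angular": [0,0,0]},{"linear": [0.03,-0.0077,0],"angular": [0,0,0]},{"linear": [0.03,-0.0077,0],"angular": [0,0,0]},{"linear": [0.03,-0.0077,0],"angular": [0,0,0]},{"linear": [0.03,-0.0077,0],"angular": [0,0,0]}], hand=1)

```text
clock: 41.25
eef_pos: [0.4815, 0.0965, 0.3591]
orientation: [-0.0, 0.664, 0.748, -0.0]
wrist_force: [0.1, -0.2, -1.0]
finger_gap: 0.0852
finger_force: 0.0
```

Request:
jog_arm(moves=[{"linear": [0.03,-0.0077,0],"angular": [0,0,0]},{"linear": [0.03,-0.0077,0],"angular": [0,0,0]},{"linear": [0.03,-0.0077,0],"angular": [0,0,0]},{"linear": [0.029,-0.0079,0],"angular": [0,0,0]},{"linear": [0,0,0],"angular": [0,0,0]},{"linear": [0,0,0.01],"angular": [0,0,0]},{"linear": [0,0,0.02],"angular": [0,0,0]},{"linear": [0,0,0.02],"angular": [0,0,0]},{"linear": [0,0,0.02],"angular": [0,0,0]},{"linear": [0,0,0],"angular": [0,0,0]}])

```text
clock: 42.08
eef_pos: [0.4361, 0.2074, 0.2848]
orientation: [-0.002, 0.664, 0.748, -0.004]
wrist_force: [-0.9, 0.1, -1.2]
finger_gap: 0.0854
finger_force: 0.0
```

```bash
python3 - <<'E'
from h import *
plan((.438,.2094,.205,.12))
E
```

```text
t 42.08 at [0.4361 0.2074 0.2848] F [-0.9  0.1 -1.2] gap 0.0854 grip 0.0
-> [0.438  0.2094 0.205  0.12  ] turn [-0.47  0.17 -0.1 ] shift mm [ 1.7  2.2 79.8] |80|
```

Request:
jog_arm(moves=[{"linear": [0,0,0.02],"angular": [0,0,0]},{"linear": [0,0,0.02],"angular": [0,0,0]},{"linear": [0,0,0.02],"angular": [0,0,0]},{"linear": [0,0,0.015],"angular": [0,0,0]},{"linear": [0,0,0.0095],"angular": [0,0,0]},{"linear": [0,0,0],"angular": [0,0,0]},{"linear": [0,0,0],"angular": [0,0,0]},{"linear": [0,0,0],"angular": [0,0,0]},{"linear": [0,0,0],"angular": [0,0,0]},{"linear": [0,0,0],"angular": [0,0,0]}])

```text
clock: 42.92
eef_pos: [0.4384, 0.2094, 0.2059]
orientation: [0.0, 0.663, 0.748, 0.001]
wrist_force: [-0.5, 0.5, 0.7]
finger_gap: 0.0856
finger_force: 0.0
```

Request:
jog_arm(moves=[{"linear": [0,0,0],"angular": [0,0,0]},{"linear": [0,0,0],"angular": [0,0,0]},{"linear": [0,0,0],"angular": [0,0,0]},{"linear": [0,0,0],"angular": [0,0,0]},{"linear": [0,0,0],"angular": [0,0,0]},{"linear": [0,0,0],"angular": [0,0,0]},{"linear": [0,0,0],"angular": [0,0,0]},{"linear": [0,0,0],"angular": [0,0,0]},{"linear": [0,0,0],"angular": [0,0,0]},{"linear": [0,0,0],"angular": [0,0,0]}], hand=0, newtons=50)

```text
clock: 43.75
eef_pos: [0.4381, 0.2093, 0.2052]
orientation: [0.0, 0.663, 0.748, 0.0]
wrist_force: [-0.3, -0.5, 5.5]
finger_gap: 0.0474
finger_force: 52.8
```

Request:
jog_arm(moves=[{"linear": [0,0,-0.01],"angular": [0,0,0]},{"linear": [0,0,-0.015],"angular": [0,0,0]},{"linear": [0,0,-0.02],"angular": [0,0,0]},{"linear": [0,0,-0.025],"angular": [0,0,0]},{"linear": [0,0,-0.025],"angular": [0,0,0]},{"linear": [0,0,-0.025],"angular": [0,0,0]},{"linear": [0,0,-0.025],"angular": [0,0,0]},{"linear": [0,0,-0.02],"angular": [0,0,0]},{"linear": [0,0,0],"angular": [0,0,0]},{"linear": [0,0,0],"angular": [0,0,0]}])

```text
clock: 44.58
eef_pos: [0.4379, 0.2092, 0.3705]
orientation: [0.0, 0.663, 0.748, 0.001]
wrist_force: [0.4, -0.3, -1.9]
finger_gap: 0.0476
finger_force: 52.1
```

```bash
python3 - <<'E'
from h import *
plan((*RAIL(-.04),.37,RPHI),(*RAIL(-.04),.269,RPHI))
E
```

```text
t 44.58 at [0.4379 0.2092 0.3705] F [ 0.4 -0.3 -1.9] gap 0.0476 grip 52.1
-> [ 0.571  -0.0413  0.37   -0.0473] turn [ 0.1  -0.04  9.61] shift mm [-243.9  144.8    0.5] |284|
-> [ 0.571  -0.0413  0.269  -0.0473] turn [0. 0. 0.] shift mm [  0.   0. 101.] |101|
```

Request:
jog_arm(moves=[{"linear": [0,0,0],"angular": [0,0,4.8]},{"linear": [0,0,0],"angular": [0,0,4.8]},{"linear": [-0.0144,0.0085,0],"angular": [0,0,0]},{"linear": [-0.0255,0.01515,0],"angular": [0,0,0]},{"linear": [-0.0255,0.01515,0],"angular": [0,0,0]},{"linear": [-0.0255,0.01515,0],"angular": [0,0,0]},{"linear": [-0.0255,0.01515,0],"angular": [0,0,0]},{"linear": [-0.0255,0.01515,0],"angular": [0,0,0]},{"linear": [-0.0255,0.01515,0],"angular": [0,0,0]},{"linear": [-0.0255,0.01515,0],"angular": [0,0,0]}])

```text
clock: 45.42
eef_pos: [0.543, 0.0097, 0.3672]
orientation: [-0.002, 0.724, 0.69, -0.002]
wrist_force: [1.3, 0.7, -1.6]
finger_gap: 0.0477
finger_force: 52.0
```

Request:
jog_arm(moves=[{"linear": [-0.0255,0.01515,0],"angular": [0,0,0]},{"linear": [-0.0255,0.01515,0],"angular": [0,0,0]},{"linear": [0,0,0],"angular": [0,0,0]},{"linear": [0,0,0],"angular": [0,0,0]},{"linear": [0,0,0.005],"angular": [0,0,0]},{"linear": [0,0,0.01],"angular": [0,0,0]},{"linear": [0,0,0.01],"angular": [0,0,0]},{"linear": [0,0,0],"angular": [0,0,0]},{"linear": [0,0,0],"angular": [0,0,0]},{"linear": [0,0,0],"angular": [0,0,0]}])

```text
clock: 46.25
eef_pos: [0.5709, -0.0406, 0.3447]
orientation: [-0.0, 0.723, 0.691, -0.0]
wrist_force: [-0.1, 0.2, -1.5]
finger_gap: 0.0471
finger_force: 52.2
```

```bash
python3 - <<'E'
from h import *
plan((*RAIL(-.04),.269,RPHI))
E
```

```text
t 46.25 at [ 0.5709 -0.0406  0.3447] F [-0.1  0.2 -1.5] gap 0.0471 grip 52.2
-> [ 0.571  -0.0413  0.269  -0.0473] turn [-0.03 -0.    0.06] shift mm [-0.6  0.1 75.7] |76|
```

Request:
jog_arm(moves=[{"linear": [0,0,0.005],"angular": [0,0,0]},{"linear": [0,0,0.008],"angular": [0,0,0]},{"linear": [0,0,0.008],"angular": [0,0,0]},{"linear": [0,0,0.008],"angular": [0,0,0]},{"linear": [0,0,0.008],"angular": [0,0,0]},{"linear": [0,0,0.008],"angular": [0,0,0]},{"linear": [0,0,0.005],"angular": [0,0,0]},{"linear": [0,0,0],"angular": [0,0,0]},{"linear": [0,0,0],"angular": [0,0,0]},{"linear": [0,0,0],"angular": [0,0,0]}])

```text
clock: 47.08
eef_pos: [0.5713, -0.0413, 0.2951]
orientation: [0.0, 0.724, 0.69, 0.0]
wrist_force: [-0.1, -0.1, -0.9]
finger_gap: 0.0478
finger_force: 52.2
```

Request:
jog_arm(moves=[{"linear": [0,0,0.006],"angular": [0,0,0]},{"linear": [0,0,0.006],"angular": [0,0,0]},{"linear": [0,0,0.005],"angular": [0,0,0]},{"linear": [0,0,0.003],"angular": [0,0,0]},{"linear": [0,0,0.002],"angular": [0,0,0]},{"linear": [0,0,0.001],"angular": [0,0,0]},{"linear": [0,0,0.001],"angular": [0,0,0]},{"linear": [0,0,0.001],"angular": [0,0,0]},{"linear": [0,0,0],"angular": [0,0,0]},{"linear": [0,0,0],"angular": [0,0,0]}])

```text
clock: 47.92
eef_pos: [0.5712, -0.0413, 0.2699]
orientation: [0.0, 0.724, 0.69, 0.0]
wrist_force: [0.4, 0.2, -1.9]
finger_gap: 0.048
finger_force: 52.2
```

```bash
python3 - <<'E'
from h import *
plan((*RAIL(-.04),.268,RPHI))
E
```

```text
t 47.92 at [ 0.5712 -0.0413  0.2699] F [ 0.4  0.2 -1.9] gap 0.0480 grip 52.2
-> [ 0.571  -0.0413  0.268  -0.0473] turn [ 0.02 -0.    0.01] shift mm [-0.  -0.2  1.9] |2|
```

Request:
jog_arm(moves=[{"linear": [0,0,0.0005],"angular": [0,0,0]},{"linear": [0,0,0.0005],"angular": [0,0,0]},{"linear": [0,0,0.0005],"angular": [0,0,0]},{"linear": [0,0,0],"angular": [0,0,0]},{"linear": [0,0,0],"angular": [0,0,0]},{"linear": [0,0,0],"angular": [0,0,0]},{"linear": [0,0,0],"angular": [0,0,0]},{"linear": [0,0,0],"angular": [0,0,0]},{"linear": [0,0,0],"angular": [0,0,0]},{"linear": [0,0,0],"angular": [0,0,0]}])

```text
clock: 48.75
eef_pos: [0.5712, -0.0412, 0.2693]
orientation: [0.0, 0.724, 0.69, 0.0]
wrist_force: [-2.7, 0.5, 5.3]
finger_gap: 0.0471
finger_force: 52.9
```

Request:
jog_arm(moves=[{"linear": [0,0,0],"angular": [0,0,0]},{"linear": [0,0,0],"angular": [0,0,0]},{"linear": [0,0,0],"angular": [0,0,0]},{"linear": [0,0,0],"angular": [0,0,0]},{"linear": [0,0,0],"angular": [0,0,0]},{"linear": [0,0,0],"angular": [0,0,0]},{"linear": [0,0,0],"angular": [0,0,0]},{"linear": [0,0,0],"angular": [0,0,0]},{"linear": [0,0,0],"angular": [0,0,0]},{"linear": [0,0,0],"angular": [0,0,0]}], hand=0.64)

```text
clock: 49.58
eef_pos: [0.5711, -0.0412, 0.2683]
orientation: [0.0, 0.724, 0.69, 0.0]
wrist_force: [-0.6, 0.1, -0.7]
finger_gap: 0.0549
finger_force: 0.0
```

Request:
jog_arm(moves=[{"linear": [0,0,0],"angular": [0,0,0]},{"linear": [0,0,0],"angular": [0,0,0]},{"linear": [0,0,0],"angular": [0,0,0]},{"linear": [0,0,0],"angular": [0,0,0]},{"linear": [0,0,0],"angular": [0,0,0]},{"linear": [0,0,0],"angular": [0,0,0]},{"linear": [0,0,0],"angular": [0,0,0]},{"linear": [0,0,0],"angular": [0,0,0]},{"linear": [0,0,0],"angular": [0,0,0]},{"linear": [0,0,0],"angular": [0,0,0]}], hand=0.97)

```text
clock: 50.42
eef_pos: [0.5711, -0.0412, 0.2683]
orientation: [-0.0, 0.724, 0.69, 0.0]
wrist_force: [0.5, -0.9, -0.7]
finger_gap: 0.0827
finger_force: 0.0
```

Request:
jog_arm(moves=[{"linear": [0,0,-0.005],"angular": [0,0,0]},{"linear": [0,0,-0.015],"angular": [0,0,0]},{"linear": [0,0,-0.02],"angular": [0,0,0]},{"linear": [0,0,-0.02],"angular": [0,0,0]},{"linear": [0,0,-0.02],"angular": [0,0,0]},{"linear": [0,0,-0.0115],"angular": [0,0,0]},{"linear": [0,0,0],"angular": [0,0,0]},{"linear": [0,0,0],"angular": [0,0,0]},{"linear": [0,0,0],"angular": [0,0,0]},{"linear": [0,0,0],"angular": [0,0,0]}], hand=1)

```text
clock: 51.25
eef_pos: [0.5707, -0.0412, 0.3584]
orientation: [-0.001, 0.724, 0.69, -0.001]
wrist_force: [0.2, -0.1, -0.5]
finger_gap: 0.0859
finger_force: 0.0
```

```bash
python3 - <<'E'
from h import *
im=get_image("scene")
for s in(-.12,-.04):
    u=proj("scene",[[*RAIL(s),.1]])[0]
    b=min(blobs("scene",im,hs(98,130,90,15),200),key=lambda b:np.linalg.norm(b[1]-u)); print("hung",b[2],fit({"scene":b[0]},BR,RAIL(s),z=.064),np.round(RAIL(s),4))
w=locate("bracket",(.3957,.3255))
plan((w[0],w[1],.36,w[2]),(w[0],w[1],.205,w[2]))
E
```

```text
hung 1568 [ 0.5725 -0.0816  0.5001  0.4074] [ 0.5672 -0.1212]
hung 1568 [ 0.5727 -0.0816  0.5207  0.408 ] [ 0.571  -0.0413]
bracket top 670 [ 0.396   0.3254 -0.0672  0.091 ]
bracket scene 1778 [ 0.3952  0.3259 -0.0543  0.0438]
t 51.40 at [ 0.5708 -0.0412  0.3587] F [-0.2 -0.1 -1.1] gap 0.0852 grip 0.0
-> [ 0.3956  0.3256  0.36   -0.0608] turn [-0.12 -0.    0.78] shift mm [ 355.6 -197.2   -1.3] |407|
-> [ 0.3956  0.3256  0.205  -0.0608] turn [0. 0. 0.] shift mm [  0.   0. 155.] |155|
```

Request:
jog_arm(moves=[{"linear": [0.0127,-0.00705,0],"angular": [0,0,0.78]},{"linear": [0.0254,-0.0141,0],"angular": [0,0,0]},{"linear": [0.0254,-0.0141,0],"angular": [0,0,0]},{"linear": [0.0254,-0.0141,0],"angular": [0,0,0]},{"linear": [0.0254,-0.0141,0],"angular": [0,0,0]},{"linear": [0.0254,-0.0141,0],"angular": [0,0,0]},{"linear": [0.0254,-0.0141,0],"angular": [0,0,0]},{"linear": [0.0254,-0.0141,0],"angular": [0,0,0]},{"linear": [0.0254,-0.0141,0],"angular": [0,0,0]},{"linear": [0.0254,-0.0141,0],"angular": [0,0,0]}])

```text
clock: 52.23
eef_pos: [0.451, 0.2088, 0.3594]
orientation: [-0.0, 0.728, 0.685, -0.0]
wrist_force: [1.5, -0.0, 0.3]
finger_gap: 0.0853
finger_force: 0.0
```

Request:
jog_arm(moves=[{"linear": [0.0254,-0.0141,0],"angular": [0,0,0]},{"linear": [0.0254,-0.0141,0],"angular": [0,0,0]},{"linear": [0.0254,-0.0141,0],"angular": [0,0,0]},{"linear": [0.0254,-0.0141,0],"angular": [0,0,0]},{"linear": [0.0127,-0.00705,0],"angular": [0,0,0]},{"linear": [0,0,0],"angular": [0,0,0]},{"linear": [0,0,0.01],"angular": [0,0,0]},{"linear": [0,0,0.02],"angular": [0,0,0]},{"linear": [0,0,0.02],"angular": [0,0,0]},{"linear": [0,0,0.01],"angular": [0,0,0]}])

```text
clock: 53.07
eef_pos: [0.3952, 0.3238, 0.2968]
orientation: [0.0, 0.729, 0.685, -0.002]
wrist_force: [-0.6, -0.4, 0.4]
finger_gap: 0.0854
finger_force: 0.0
```

Request:
jog_arm(moves=[{"linear": [0,0,0],"angular": [0,0,0]},{"linear": [0,0,0],"angular": [0,0,0]},{"linear": [0,0,0],"angular": [0,0,0]},{"linear": [0,0,0],"angular": [0,0,0]},{"linear": [0,0,0],"angular": [0,0,0]},{"linear": [0,0,0],"angular": [0,0,0]},{"linear": [0,0,0],"angular": [0,0,0]},{"linear": [0,0,0],"angular": [0,0,0]},{"linear": [0,0,0],"angular": [0,0,0]},{"linear": [0,0,0],"angular": [0,0,0]}])

```text
clock: 53.9
eef_pos: [0.3954, 0.3257, 0.2999]
orientation: [-0.0, 0.728, 0.685, 0.0]
wrist_force: [-0.3, -0.1, 0.2]
finger_gap: 0.0855
finger_force: 0.0
```

```bash
python3 - <<'E'
from h import *
plan((.3956,.3256,.205,-.061))
E
```

```text
t 53.90 at [0.3954 0.3257 0.2999] F [-0.3 -0.1  0.2] gap 0.0855 grip 0.0
-> [ 0.3956  0.3256  0.205  -0.061 ] turn [ 0.   -0.01  0.02] shift mm [-0.1  0.2 94.9] |95|
```

Request:
jog_arm(moves=[{"linear": [0,0,0.01],"angular": [0,0,0]},{"linear": [0,0,0.02],"angular": [0,0,0]},{"linear": [0,0,0.02],"angular": [0,0,0]},{"linear": [0,0,0.02],"angular": [0,0,0]},{"linear": [0,0,0.015],"angular": [0,0,0]},{"linear": [0,0,0.01],"angular": [0,0,0]},{"linear": [0,0,0],"angular": [0,0,0]},{"linear": [0,0,0],"angular": [0,0,0]},{"linear": [0,0,0],"angular": [0,0,0]},{"linear": [0,0,0],"angular": [0,0,0]}])

```text
clock: 54.73
eef_pos: [0.396, 0.326, 0.2059]
orientation: [0.0, 0.728, 0.685, 0.001]
wrist_force: [-0.4, -0.2, 0.8]
finger_gap: 0.0857
finger_force: 0.0
```

Request:
jog_arm(moves=[{"linear": [0,0,0],"angular": [0,0,0]},{"linear": [0,0,0],"angular": [0,0,0]},{"linear": [0,0,0],"angular": [0,0,0]},{"linear": [0,0,0],"angular": [0,0,0]},{"linear": [0,0,0],"angular": [0,0,0]},{"linear": [0,0,0],"angular": [0,0,0]},{"linear": [0,0,0],"angular": [0,0,0]},{"linear": [0,0,0],"angular": [0,0,0]},{"linear": [0,0,0],"angular": [0,0,0]},{"linear": [0,0,0],"angular": [0,0,0]}], hand=0, newtons=50)

```text
clock: 55.57
eef_pos: [0.3958, 0.3259, 0.2055]
orientation: [0.0, 0.728, 0.685, 0.001]
wrist_force: [0.5, -0.9, 6.2]
finger_gap: 0.0471
finger_force: 52.6
```

Request:
jog_arm(moves=[{"linear": [0,0,-0.01],"angular": [0,0,0]},{"linear": [0,0,-0.015],"angular": [0,0,0]},{"linear": [0,0,-0.02],"angular": [0,0,0]},{"linear": [0,0,-0.025],"angular": [0,0,0]},{"linear": [0,0,-0.025],"angular": [0,0,0]},{"linear": [0,0,-0.025],"angular": [0,0,0]},{"linear": [0,0,-0.025],"angular": [0,0,0]},{"linear": [0,0,-0.02],"angular": [0,0,0]},{"linear": [0,0,0],"angular": [0,0,0]},{"linear": [0,0,0],"angular": [0,0,0]}])

```text
clock: 56.4
eef_pos: [0.3955, 0.3257, 0.3707]
orientation: [0.0, 0.728, 0.685, 0.001]
wrist_force: [-1.1, 0.3, -1.9]
finger_gap: 0.0471
finger_force: 52.0
```

```bash
python3 - <<'E'
from h import *
plan((*RAIL(.04),.37,RPHI),(*RAIL(.04),.269,RPHI))
E
```

```text
t 56.40 at [0.3955 0.3257 0.3707] F [-1.1  0.3 -1.9] gap 0.0471 grip 52.0
-> [ 0.5748  0.0387  0.37   -0.0473] turn [ 0.09 -0.08 -0.77] shift mm [-278.2  192.6    0.7] |338|
-> [ 0.5748  0.0387  0.269  -0.0473] turn [0. 0. 0.] shift mm [  0.   0. 101.] |101|
```

Request:
jog_arm(moves=[{"linear": [0,0,0],"angular": [0,0,-0.77]},{"linear": [-0.0116,0.008,0],"angular": [0,0,0]},{"linear": [-0.0232,0.01605,0],"angular": [0,0,0]},{"linear": [-0.0232,0.01605,0],"angular": [0,0,0]},{"linear": [-0.0232,0.01605,0],"angular": [0,0,0]},{"linear": [-0.0232,0.01605,0],"angular": [0,0,0]},{"linear": [-0.0232,0.01605,0],"angular": [0,0,0]},{"linear": [-0.0232,0.01605,0],"angular": [0,0,0]},{"linear": [-0.0232,0.01605,0],"angular": [0,0,0]},{"linear": [-0.0232,0.01605,0],"angular": [0,0,0]}])

```text
clock: 57.23
eef_pos: [0.5223, 0.1208, 0.3674]
orientation: [-0.001, 0.723, 0.69, -0.002]
wrist_force: [0.7, 0.3, -1.8]
finger_gap: 0.0475
finger_force: 52.0
```

Request:
jog_arm(moves=[{"linear": [-0.0232,0.01605,0],"angular": [0,0,0]},{"linear": [-0.0232,0.01605,0],"angular": [0,0,0]},{"linear": [-0.0232,0.01605,0],"angular": [0,0,0]},{"linear": [-0.0114,0.008,0],"angular": [0,0,0]},{"linear": [0,0,0],"angular": [0,0,0]},{"linear": [0,0,0],"angular": [0,0,0]},{"linear": [0,0,0],"angular": [0,0,0]},{"linear": [0,0,0.005],"angular": [0,0,0]},{"linear": [0,0,0.01],"angular": [0,0,0]},{"linear": [0,0,0.01],"angular": [0,0,0]}])

```text
clock: 58.07
eef_pos: [0.5743, 0.0396, 0.3442]
orientation: [0.0, 0.723, 0.691, 0.0]
wrist_force: [-0.1, -0.8, -2.4]
finger_gap: 0.0475
finger_force: 52.0
```

Request:
jog_arm(moves=[{"linear": [0,0,0.005],"angular": [0,0,0]},{"linear": [0,0,0.008],"angular": [0,0,0]},{"linear": [0,0,0.008],"angular": [0,0,0]},{"linear": [0,0,0.008],"angular": [0,0,0]},{"linear": [0,0,0.008],"angular": [0,0,0]},{"linear": [0,0,0.008],"angular": [0,0,0]},{"linear": [0,0,0.005],"angular": [0,0,0]},{"linear": [0,0,0],"angular": [0,0,0]},{"linear": [0,0,0],"angular": [0,0,0]},{"linear": [0,0,0],"angular": [0,0,0]}])

```text
clock: 58.9
eef_pos: [0.5749, 0.0386, 0.2952]
orientation: [0.0, 0.724, 0.69, 0.0]
wrist_force: [-0.7, -0.0, -2.0]
finger_gap: 0.0473
finger_force: 51.9
```

```bash
python3 - <<'E'
from h import *
plan((*RAIL(.04),.2685,RPHI))
E
```

```text
t 58.90 at [0.5749 0.0386 0.2952] F [-0.7 -0.  -2. ] gap 0.0473 grip 51.9
-> [ 0.5748  0.0387  0.2685 -0.0473] turn [ 0.05 -0.   -0.  ] shift mm [ 0.  -0.1 26.7] |27|
```

Request:
jog_arm(moves=[{"linear": [0,0,0.006],"angular": [0,0,0]},{"linear": [0,0,0.006],"angular": [0,0,0]},{"linear": [0,0,0.005],"angular": [0,0,0]},{"linear": [0,0,0.003],"angular": [0,0,0]},{"linear": [0,0,0.002],"angular": [0,0,0]},{"linear": [0,0,0.001],"angular": [0,0,0]},{"linear": [0,0,0.001],"angular": [0,0,0]},{"linear": [0,0,0.001],"angular": [0,0,0]},{"linear": [0,0,0.001],"angular": [0,0,0]},{"linear": [0,0,0.0005],"angular": [0,0,0]}])

```text
clock: 59.73
eef_pos: [0.5748, 0.0386, 0.2694]
orientation: [0.0, 0.724, 0.69, 0.001]
wrist_force: [-2.5, 0.2, 7.4]
finger_gap: 0.0476
finger_force: 52.8
```

Request:
jog_arm(moves=[{"linear": [0,0,0],"angular": [0,0,0]},{"linear": [0,0,0],"angular": [0,0,0]},{"linear": [0,0,0],"angular": [0,0,0]},{"linear": [0,0,0],"angular": [0,0,0]},{"linear": [0,0,0],"angular": [0,0,0]},{"linear": [0,0,0],"angular": [0,0,0]},{"linear": [0,0,0],"angular": [0,0,0]},{"linear": [0,0,0],"angular": [0,0,0]},{"linear": [0,0,0],"angular": [0,0,0]},{"linear": [0,0,0],"angular": [0,0,0]}], hand=0.64)

```text
clock: 60.57
eef_pos: [0.5747, 0.0386, 0.2683]
orientation: [0.0, 0.724, 0.69, -0.0]
wrist_force: [0.5, -0.0, 0.5]
finger_gap: 0.0548
finger_force: 0.0
```

Request:
jog_arm(moves=[{"linear": [0,0,0],"angular": [0,0,0]},{"linear": [0,0,0],"angular": [0,0,0]},{"linear": [0,0,0],"angular": [0,0,0]},{"linear": [0,0,0],"angular": [0,0,0]},{"linear": [0,0,0],"angular": [0,0,0]},{"linear": [0,0,0],"angular": [0,0,0]},{"linear": [0,0,0],"angular": [0,0,0]},{"linear": [0,0,0],"angular": [0,0,0]},{"linear": [0,0,0],"angular": [0,0,0]},{"linear": [0,0,0],"angular": [0,0,0]}], hand=0.97)

```text
clock: 61.4
eef_pos: [0.5746, 0.0386, 0.2683]
orientation: [0.0, 0.724, 0.69, -0.0]
wrist_force: [0.8, -0.1, -0.5]
finger_gap: 0.0831
finger_force: 0.0
```

Request:
jog_arm(moves=[{"linear": [0,0,-0.005],"angular": [0,0,0]},{"linear": [0,0,-0.015],"angular": [0,0,0]},{"linear": [0,0,-0.02],"angular": [0,0,0]},{"linear": [0,0,-0.02],"angular": [0,0,0]},{"linear": [0,0,-0.02],"angular": [0,0,0]},{"linear": [0,0,-0.0115],"angular": [0,0,0]},{"linear": [0,0,0],"angular": [0,0,0]},{"linear": [0,0,0],"angular": [0,0,0]},{"linear": [0,0,0],"angular": [0,0,0]},{"linear": [0,0,0],"angular": [0,0,0]}], hand=1)

```text
clock: 62.23
eef_pos: [0.5742, 0.0386, 0.3584]
orientation: [-0.001, 0.724, 0.69, -0.001]
wrist_force: [-0.8, 0.6, -0.7]
finger_gap: 0.0855
finger_force: 0.0
```

```bash
python3 - <<'E'
from h import *
w=locate("bracket",(.6165,.3349))
plan((w[0],w[1],.36,w[2]),(w[0],w[1],.205,w[2]))
E
```

```text
bracket top 666 [0.6175 0.3339 0.4618 0.0988]
bracket scene 1983 [0.6166 0.3354 0.4741 0.0351]
t 62.33 at [0.5743 0.0386 0.3585] F [-0.1  0.4 -0.4] gap 0.0856 grip 0.0
-> [0.6171 0.3346 0.36   0.468 ] turn [-1.400e-01 -2.000e-02 -2.952e+01] shift mm [245.  171.7  -1.5] |299|
-> [0.6171 0.3346 0.205  0.468 ] turn [0. 0. 0.] shift mm [  0.   0. 155.] |155|
```

Request:
jog_arm(moves=[{"linear": [0,0,0],"angular": [0,0,-5.9]},{"linear": [0,0,0],"angular": [0,0,-5.9]},{"linear": [0,0,0],"angular": [0,0,-5.9]},{"linear": [0,0,0],"angular": [0,0,-5.9]},{"linear": [0,0,0],"angular": [0,0,-5.9]},{"linear": [0.011,0.008,0],"angular": [0,0,0]},{"linear": [0.0223,0.0156,0],"angular": [0,0,0]},{"linear": [0.0223,0.0156,0],"angular": [0,0,0]},{"linear": [0.0223,0.0156,0],"angular": [0,0,0]},{"linear": [0.0223,0.0156,0],"angular": [0,0,0]}])

```text
clock: 63.17
eef_pos: [0.5923, 0.1617, 0.3592]
orientation: [-0.0, 0.525, 0.851, -0.0]
wrist_force: [1.6, -0.8, 0.4]
finger_gap: 0.0857
finger_force: 0.0
```

Request:
jog_arm(moves=[{"linear": [0.0223,0.0156,0],"angular": [0,0,0]},{"linear": [0.0223,0.0156,0],"angular": [0,0,0]},{"linear": [0.0223,0.0156,0],"angular": [0,0,0]},{"linear": [0.0223,0.0156,0],"angular": [0,0,0]},{"linear": [0.0223,0.0156,0],"angular": [0,0,0]},{"linear": [0.0223,0.0156,0],"angular": [0,0,0]},{"linear": [0.011,0.0077,0],"angular": [0,0,0]},{"linear": [0,0,0],"angular": [0,0,0]},{"linear": [0,0,0],"angular": [0,0,0]},{"linear": [0,0,0],"angular": [0,0,0]}])

```text
clock: 64.0
eef_pos: [0.6173, 0.3346, 0.3591]
orientation: [-0.0, 0.525, 0.851, -0.001]
wrist_force: [0.6, -0.5, -0.3]
finger_gap: 0.0856
finger_force: 0.0
```

```bash
python3 - <<'E'
from h import *
plan((.6170,.3348,.205,.47))
E
```

```text
t 64.00 at [0.6173 0.3346 0.3591] F [ 0.6 -0.5 -0.3] gap 0.0856 grip 0.0
-> [0.617  0.3348 0.205  0.47  ] turn [-0.08  0.02 -0.2 ] shift mm [ 3.000e-01 -1.000e-01  1.541e+02] |154|
```

Request:
jog_arm(moves=[{"linear": [0,0,0.012],"angular": [0,0,0]},{"linear": [0,0,0.024],"angular": [0,0,0]},{"linear": [0,0,0.024],"angular": [0,0,0]},{"linear": [0,0,0.024],"angular": [0,0,0]},{"linear": [0,0,0.02],"angular": [0,0,0]},{"linear": [0,0,0.02],"angular": [0,0,0]},{"linear": [0,0,0.02],"angular": [0,0,0]},{"linear": [0,0,0.0105],"angular": [0,0,0]},{"linear": [0,0,0],"angular": [0,0,0]},{"linear": [0,0,0],"angular": [0,0,0]}])

```text
clock: 64.83
eef_pos: [0.6175, 0.3338, 0.2053]
orientation: [-0.0, 0.525, 0.851, -0.0]
wrist_force: [-0.9, -0.1, 0.1]
finger_gap: 0.0853
finger_force: 0.0
```

Request:
jog_arm(moves=[{"linear": [0,0,0],"angular": [0,0,0]},{"linear": [0,0,0],"angular": [0,0,0]},{"linear": [0,0,0],"angular": [0,0,0]},{"linear": [0,0,0],"angular": [0,0,0]},{"linear": [0,0,0],"angular": [0,0,0]},{"linear": [0,0,0],"angular": [0,0,0]},{"linear": [0,0,0],"angular": [0,0,0]},{"linear": [0,0,0],"angular": [0,0,0]},{"linear": [0,0,0],"angular": [0,0,0]},{"linear": [0,0,0],"angular": [0,0,0]}], hand=0, newtons=50)

```text
clock: 65.67
eef_pos: [0.618, 0.335, 0.2072]
orientation: [0.001, 0.524, 0.852, 0.001]
wrist_force: [-0.6, -0.0, 6.4]
finger_gap: 0.0475
finger_force: 53.1
```

Request:
jog_arm(moves=[{"linear": [0,0,-0.01],"angular": [0,0,0]},{"linear": [0,0,-0.015],"angular": [0,0,0]},{"linear": [0,0,-0.02],"angular": [0,0,0]},{"linear": [0,0,-0.025],"angular": [0,0,0]},{"linear": [0,0,-0.025],"angular": [0,0,0]},{"linear": [0,0,-0.025],"angular": [0,0,0]},{"linear": [0,0,-0.025],"angular": [0,0,0]},{"linear": [0,0,-0.02],"angular": [0,0,0]},{"linear": [0,0,0],"angular": [0,0,0]},{"linear": [0,0,0],"angular": [0,0,0]}])

```text
clock: 66.5
eef_pos: [0.6176, 0.3349, 0.3714]
orientation: [0.001, 0.524, 0.852, 0.001]
wrist_force: [0.5, -0.0, -1.9]
finger_gap: 0.0473
finger_force: 52.6
```

```bash
python3 - <<'E'
from h import *
plan((*RAIL(.12),.37,RPHI),(*RAIL(.12),.269,RPHI))
E
```

```text
t 66.50 at [0.6176 0.3349 0.3714] F [ 0.5 -0.  -1.9] gap 0.0473 grip 52.6
-> [ 0.5786  0.1186  0.37   -0.0473] turn [ 0.14 -0.04 29.51] shift mm [-217.9  -28.8    1.4] |220|
-> [ 0.5786  0.1186  0.269  -0.0473] turn [0. 0. 0.] shift mm [  0.   0. 101.] |101|
```

Request:
jog_arm(moves=[{"linear": [0,0,0],"angular": [0,0,5.9]},{"linear": [0,0,0],"angular": [0,0,5.9]},{"linear": [0,0,0],"angular": [0,0,5.9]},{"linear": [0,0,0],"angular": [0,0,5.9]},{"linear": [0,0,0],"angular": [0,0,5.9]},{"linear": [-0.0121,-0.0016,0],"angular": [0,0,0]},{"linear": [-0.0242,-0.0032,0],"angular": [0,0,0]},{"linear": [-0.0242,-0.0032,0],"angular": [0,0,0]},{"linear": [-0.0242,-0.0032,0],"angular": [0,0,0]},{"linear": [-0.0242,-0.0032,0],"angular": [0,0,0]}])

```text
clock: 67.33
eef_pos: [0.5969, 0.2255, 0.3669]
orientation: [-0.001, 0.723, 0.69, -0.003]
wrist_force: [0.1, -0.4, -2.3]
finger_gap: 0.0471
finger_force: 52.5
```

Request:
jog_arm(moves=[{"linear": [-0.0242,-0.0032,0],"angular": [0,0,0]},{"linear": [-0.0242,-0.0032,0],"angular": [0,0,0]},{"linear": [-0.0242,-0.0032,0],"angular": [0,0,0]},{"linear": [-0.0242,-0.0032,0],"angular": [0,0,0]},{"linear": [-0.0122,-0.0016,0],"angular": [0,0,0]},{"linear": [0,0,0],"angular": [0,0,0]},{"linear": [0,0,0],"angular": [0,0,0]},{"linear": [0,0,0.005],"angular": [0,0,0]},{"linear": [0,0,0.01],"angular": [0,0,0]},{"linear": [0,0,0.01],"angular": [0,0,0]}])

```text
clock: 68.17
eef_pos: [0.5786, 0.1196, 0.3442]
orientation: [-0.0, 0.723, 0.691, 0.0]
wrist_force: [0.3, -0.1, -2.2]
finger_gap: 0.0475
finger_force: 52.5
```

```bash
python3 - <<'E'
from h import *
plan((*RAIL(.12),.2685,RPHI))
E
```

```text
t 68.17 at [0.5786 0.1196 0.3442] F [ 0.3 -0.1 -2.2] gap 0.0475 grip 52.5
-> [ 0.5786  0.1186  0.2685 -0.0473] turn [ 0.01 -0.02  0.1 ] shift mm [-1.   0.1 75.7] |76|
```

Request:
jog_arm(moves=[{"linear": [0,0,0.005],"angular": [0,0,0]},{"linear": [0,0,0.008],"angular": [0,0,0]},{"linear": [0,0,0.008],"angular": [0,0,0]},{"linear": [0,0,0.008],"angular": [0,0,0]},{"linear": [0,0,0.008],"angular": [0,0,0]},{"linear": [0,0,0.008],"angular": [0,0,0]},{"linear": [0,0,0.005],"angular": [0,0,0]},{"linear": [0,0,0],"angular": [0,0,0]},{"linear": [0,0,0],"angular": [0,0,0]},{"linear": [0,0,0],"angular": [0,0,0]}])

```text
clock: 69.0
eef_pos: [0.5786, 0.1184, 0.2957]
orientation: [0.0, 0.724, 0.69, 0.0]
wrist_force: [0.5, -1.0, -2.0]
finger_gap: 0.0475
finger_force: 52.5
```

Request:
jog_arm(moves=[{"linear": [0,0,0.006],"angular": [0,0,0]},{"linear": [0,0,0.006],"angular": [0,0,0]},{"linear": [0,0,0.005],"angular": [0,0,0]},{"linear": [0,0,0.003],"angular": [0,0,0]},{"linear": [0,0,0.001],"angular": [0,0,0]},{"linear": [0,0,0.001],"angular": [0,0,0]},{"linear": [0,0,0.001],"angular": [0,0,0]},{"linear": [0,0,0],"angular": [0,0,0]},{"linear": [0,0,0],"angular": [0,0,0]},{"linear": [0,0,0],"angular": [0,0,0]}])

```text
clock: 69.83
eef_pos: [0.5785, 0.1184, 0.2726]
orientation: [0.0, 0.724, 0.69, 0.0]
wrist_force: [0.8, -0.4, -1.4]
finger_gap: 0.0476
finger_force: 52.5
```

```bash
python3 - <<'E'
from h import *
plan((*RAIL(.12),.2685,RPHI))
E
```

```text
t 69.83 at [0.5785 0.1184 0.2726] F [ 0.8 -0.4 -1.4] gap 0.0476 grip 52.5
-> [ 0.5786  0.1186  0.2685 -0.0473] turn [ 0.03 -0.01 -0.  ] shift mm [0.1 0.  4.1] |4|
```

Request:
jog_arm(moves=[{"linear": [0,0,0.001],"angular": [0,0,0]},{"linear": [0,0,0.0005],"angular": [0,0,0]},{"linear": [0,0,0.0005],"angular": [0,0,0]},{"linear": [0,0,0.0005],"angular": [0,0,0]},{"linear": [0,0,0.0005],"angular": [0,0,0]},{"linear": [0,0,0],"angular": [0,0,0]},{"linear": [0,0,0],"angular": [0,0,0]},{"linear": [0,0,0],"angular": [0,0,0]},{"linear": [0,0,0],"angular": [0,0,0]},{"linear": [0,0,0],"angular": [0,0,0]}])

```text
clock: 70.67
eef_pos: [0.5787, 0.1184, 0.2711]
orientation: [0.001, 0.724, 0.69, 0.001]
wrist_force: [-1.4, -0.1, 6.8]
finger_gap: 0.0473
finger_force: 53.6
```

Request:
jog_arm(moves=[{"linear": [0,0,0],"angular": [0,0,0]},{"linear": [0,0,0],"angular": [0,0,0]},{"linear": [0,0,0],"angular": [0,0,0]},{"linear": [0,0,0],"angular": [0,0,0]},{"linear": [0,0,0],"angular": [0,0,0]},{"linear": [0,0,0],"angular": [0,0,0]},{"linear": [0,0,0],"angular": [0,0,0]},{"linear": [0,0,0],"angular": [0,0,0]},{"linear": [0,0,0],"angular": [0,0,0]},{"linear": [0,0,0],"angular": [0,0,0]}], hand=0.64)

```text
clock: 71.5
eef_pos: [0.5784, 0.1184, 0.2693]
orientation: [0.0, 0.724, 0.69, 0.0]
wrist_force: [-0.5, -0.7, -0.3]
finger_gap: 0.0544
finger_force: 0.0
```

Request:
jog_arm(moves=[{"linear": [0,0,0],"angular": [0,0,0]},{"linear": [0,0,0],"angular": [0,0,0]},{"linear": [0,0,0],"angular": [0,0,0]},{"linear": [0,0,0],"angular": [0,0,0]},{"linear": [0,0,0],"angular": [0,0,0]},{"linear": [0,0,0],"angular": [0,0,0]},{"linear": [0,0,0],"angular": [0,0,0]},{"linear": [0,0,0],"angular": [0,0,0]},{"linear": [0,0,0],"angular": [0,0,0]},{"linear": [0,0,0],"angular": [0,0,0]}], hand=0.97)

```text
clock: 72.33
eef_pos: [0.5784, 0.1184, 0.2693]
orientation: [-0.0, 0.724, 0.69, -0.0]
wrist_force: [0.1, 0.1, -0.4]
finger_gap: 0.0828
finger_force: 0.0
```

Request:
jog_arm(moves=[{"linear": [0,0,-0.005],"angular": [0,0,0]},{"linear": [0,0,-0.015],"angular": [0,0,0]},{"linear": [0,0,-0.02],"angular": [0,0,0]},{"linear": [0,0,-0.02],"angular": [0,0,0]},{"linear": [0,0,-0.02],"angular": [0,0,0]},{"linear": [0,0,-0.02],"angular": [0,0,0]},{"linear": [0,0,0],"angular": [0,0,0]},{"linear": [0,0,0],"angular": [0,0,0]},{"linear": [0,0,0],"angular": [0,0,0]},{"linear": [0,0,0],"angular": [0,0,0]}], hand=1)

```text
clock: 73.17
eef_pos: [0.578, 0.1183, 0.368]
orientation: [-0.001, 0.724, 0.69, -0.001]
wrist_force: [0.9, -0.6, -0.3]
finger_gap: 0.0857
finger_force: 0.0
```

Request:
jog_arm(moves=[{"linear": [0,-0.02,0],"angular": [0,0,0]},{"linear": [0,-0.03,0],"angular": [0,0,0]},{"linear": [0,-0.03,0],"angular": [0,0,0]},{"linear": [0,-0.03,0],"angular": [0,0,0]},{"linear": [0,-0.03,0],"angular": [0,0,0]},{"linear": [0,-0.02,0],"angular": [0,0,0]},{"linear": [0,0,0],"angular": [0,0,0]},{"linear": [0,0,0],"angular": [0,0,0]},{"linear": [0,0,0],"angular": [0,0,0]},{"linear": [0,0,0],"angular": [0,0,0]}])

```text
clock: 74.0
eef_pos: [0.4194, 0.126, 0.369]
orientation: [0.0, 0.724, 0.69, -0.0]
wrist_force: [-1.0, 0.4, 0.6]
finger_gap: 0.0851
finger_force: 0.0
```

```bash
python3 - <<'E'
from h import *
plan((.4,.1,.37,0))
cv2.imwrite("pics/f.png",cv2.resize(get_image("scene")[:,:,::-1],(800,600),interpolation=cv2.INTER_CUBIC))
E
```

```text
t 74.00 at [0.4194 0.126  0.369 ] F [-1.   0.4  0.6] gap 0.0851 grip 0.0
-> [0.4  0.1  0.37 0.  ] turn [ 0.    0.01 -2.73] shift mm [-26.  -19.4  -1. ] |32|
```

View pics/f.png

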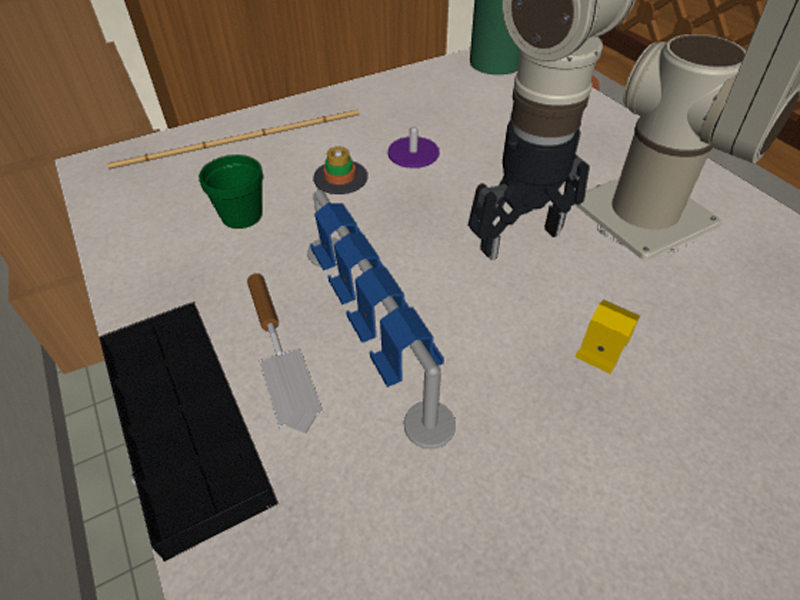

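The final view shows four blue brackets hung upright along the bar from (335,225) to (405,340). The stack is intact at (340,165), and the pot, trowel, yellow bracket and purple stand are where they started. Nothing is being touched.

```bash
python3 -c "
from plant import *
print(sign_off())"
```

```text
the job is handed in; nothing more can be done
None
```

The job is handed in: the wide, middle and narrow collars are home on the dark stand in that order, and all four blue brackets hang upright over the rail, with the pot, trowel and look-alikes left alone; it took 74 s, and no verdict was returned.

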